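# Make up two specimen kits in the laboratory

## Task

Please make up the two specimen kits. Into the blue tray go the brown bottle, in the square cell with the white dot, the silver tin in the plain square cell, and the green slide box lying flat in the long cell; into the yellow tray go the red-lidded jar, in the square cell with the white dot, and the black magnifier lying flat in the long cell. Set everything down without dropping it, round things upright, each fully inside its cell on the tray floor, and leave the black canister already in the yellow tray, the green bottle and the blue-lidded jar standing where they are.

Things in the scene. Friction and masses are not known exactly. Their poses are not given: they have to be found in the camera images.
- blue_tray: Blue plastic kit tray. Fixed, 138 (x) x 156 (y) mm; origin: centre of underside. Floor 4 mm thick, walls and dividers 4 mm thick, tops at 12 mm. Cells (inside size, centre in mm): square 72 x 72 with white dot at (29, 38); plain square 72 x 72 at (29, -38); long 54 (x) x 148 (y) at (-38, 0). Yaw within 0.35 rad; at 0 the long cell faces the robot.
- yellow_tray: Yellow plastic kit tray. Fixed, 138 (x) x 156 (y) mm; origin: centre of underside. Floor 4 mm thick, walls and dividers 4 mm thick, tops at 12 mm. Cells (inside size, centre in mm): square 72 x 72 with white dot at (29, 38); plain square 72 x 72 at (29, -38); long 54 (x) x 148 (y) at (-38, 0). Yaw within 0.35 rad; at 0 the long cell faces the robot. The canister is in the plain cell.
- amber_bottle: Brown (amber) glass bottle with a white cap, about 70 g. Upright, round, 44 mm in diameter, 60 mm tall; origin at the centre of its underside, z up its axis. Straight-sided up to about 33 mm, then a shoulder and a narrower cap.
- tin: Small flat silver metal specimen tin with a dark line round it, about 60 g. Upright, round, 44 mm in diameter, 30 mm tall; origin at the centre of its underside, z up its axis.
- slide_box: Green box of microscope slides with a white paper label on top, about 90 g, 84 (x) x 32 (y) x 30 (z) mm; origin at the centre of its underside, lying flat, x along its length, any yaw.
- red_jar: White plastic jar with a red lid, about 50 g. Upright, round, 44 mm in diameter, 45 mm tall; origin at the centre of its underside, z up its axis. Straight-sided; the lid is the top 14 mm and as wide as the jar.
- magnifier: Black pocket magnifier, a flat black case with a round steel-rimmed lens on top, about 60 g, 70 (x) x 34 (y) x 28 (z) mm; origin at the centre of its underside, lying flat, x along its length, any yaw.
- canister: Black canister with a grey lid, already packed in the plain square cell of the yellow tray; it stays there. Upright, round, 44 mm in diameter, 40 mm tall; origin at the centre of its underside, z up its axis.
- green_bottle: Green glass bottle with a black cap; not wanted, stays where it stands among the stock. Upright, round, 44 mm in diameter, 60 mm tall; origin at the centre of its underside, z up its axis. Straight-sided up to about 33 mm, then a shoulder and a narrower cap.
- blue_jar: White plastic jar with a blue lid; not wanted, stays where it stands among the stock. Upright, round, 44 mm in diameter, 45 mm tall; origin at the centre of its underside, z up its axis.
Things that resemble listed ones, but are neither listed nor needed, are in the scene too. Leave any pink look-alike of the amber_bottle alone.

How it is judged:
At the end, for the whole second after the job is handed in: At rest, upright or flat (0.12 rad), on the floor of its own cell (4 mm): round things and canister within 16 mm of the cell centre per axis, slide box 15 across and 34 mm along, magnifier 14 and 41. Green bottle and blue-lidded jar upright within 30 mm of their starts (x of amber_bottle in the frame of blue_tray between 0.013 and 0.045 m and y of amber_bottle in the frame of blue_tray between 0.022 and 0.054 m and z of amber_bottle in the frame of blue_tray between 0 and 0.008 m and angle between each of amber_bottle, tin, slide_box, red_jar, magnifier, canister, green_bottle, blue_jar's own z axis and vertical below 0.12 rad and linear speed of each of amber_bottle, tin, slide_box, red_jar, magnifier, canister, green_bottle, blue_jar below 0.02 m/s and angular speed of each of amber_bottle, tin, slide_box, red_jar, magnifier, canister below 0.2 rad/s and x of tin in the frame of blue_tray between 0.013 and 0.045 m and y of tin in the frame of blue_tray between -0.054 and -0.022 m and z of tin in the frame of blue_tray between 0 and 0.008 m and x of slide_box in the frame of blue_tray between -0.053 and -0.023 m and y of slide_box in the frame of blue_tray between -0.034 and 0.034 m and z of slide_box in the frame of blue_tray between 0 and 0.008 m and x of red_jar in the frame of yellow_tray between 0.013 and 0.045 m and y of red_jar in the frame of yellow_tray between 0.022 and 0.054 m and z of red_jar in the frame of yellow_tray between 0 and 0.008 m and x of magnifier in the frame of yellow_tray between -0.052 and -0.024 m and y of magnifier in the frame of yellow_tray between -0.041 and 0.041 m and z of magnifier in the frame of yellow_tray between 0 and 0.008 m and x of canister in the frame of yellow_tray between 0.013 and 0.045 m and y of canister in the frame of yellow_tray between -0.054 and -0.022 m and z of canister in the frame of yellow_tray between 0 and 0.008 m and distance of each of green_bottle, blue_jar from where it was at the start of the episode below 0.03 m); the robot touches nothing.
It fails at once if the black canister is pushed about, lifted or tipped (distance of canister from where it was at the start of the episode above 0.02 m or angle between canister's own z axis and vertical above 0.3 rad).
It fails at once if the green bottle is shifted more than 30 mm or knocked over (distance of green_bottle from where it was at the start of the episode above 0.03 m or angle between green_bottle's own z axis and vertical above 0.3 rad).
It fails at once if the blue-lidded jar is shifted more than 30 mm or knocked over (distance of blue_jar from where it was at the start of the episode above 0.03 m or angle between blue_jar's own z axis and vertical above 0.3 rad).
It fails at once if a thing is dropped or thrown (falls free, fast, well above the surface) ((height (world z) of amber_bottle above 0.03 m and contact force between amber_bottle and anything else below 0.01 N and linear speed of amber_bottle above 0.5 m/s) or (height (world z) of tin above 0.03 m and contact force between tin and anything else below 0.01 N and linear speed of tin above 0.5 m/s) or (height (world z) of slide_box above 0.03 m and contact force between slide_box and anything else below 0.01 N and linear speed of slide_box above 0.5 m/s) or (height (world z) of red_jar above 0.03 m and contact force between red_jar and anything else below 0.01 N and linear speed of red_jar above 0.5 m/s) or (height (world z) of magnifier above 0.03 m and contact force between magnifier and anything else below 0.01 N and linear speed of magnifier above 0.5 m/s)).
It also fails if it takes over 106 s, if anything falls off the work surface, if the arm or the gripper's body presses on something with over 40 N, if the wrist force passes 120 N, or if a joint passes its speed limit or range.

## Robot

A 6-joint arm with a two-finger parallel gripper is mounted at the origin on the work surface. World frame = base frame: x ahead of the robot, y to its left, z up, the work surface at z = 0. Lengths are in m, angles in rad, forces in N, time in s.
With the tool pointing down it reaches from about 0.25 to 0.8 m from the base axis. Payload 3.9 kg.
Tool frame: the origin (TCP) lies at the very end of the fingers, on their centre line; the grasp point (between the pads) lies 19 mm behind it; y points along the fingers, x is the direction in which the jaws open and shut, and the axes are right-handed (so a half turn about y gives the same grasp; the last joint's range is limited). The gripper opens to 85 mm and grips with 20 to 120 N. Pads are 22 mm wide; open, the fingers measure 114 mm over their backs; the gripper's body (76 mm by 85 mm) begins 54 mm behind the grasp point. The pads swing forward as they close: fully open they stand 13 mm farther back than shut.
Start: joints at [1.118, 0.26, -0.138, 1.173, 0, 1.571], TCP at [0.23, 0.472, 0.231] pointing down, gripper open.
Joint ranges: [-2.78, 2.78], [-0.83, 1.72], [-1.28, 1.37], [-1.9, 2.12], [-1.57, 1.48], [-3.14, 3.14]. Speed limits (rad/s): [2.57, 2.57, 3.14, 3.14, 3.14, 3.14].

## Interface

Orientations are given as a unit quaternion [x, y, z, w].
In Python, from station import readout, cams, ticket gives the robot as it stands. The module is installed in compiled form; this text tells all that it offers.
- The arm moves only by the tool send_rows, never from a script. Its argument "targets" is a list of rows, each a list of 6 numbers: the shift along the tool's x, y, z in m, then the turn, a rotation vector about the tool's x, y, z in rad. In form: [[x, y, z, ax, ay, az], ...]. A call has 1 to 10 rows; each row shifts and turns the commanded pose from where the row before left it, along the tool's axes as they then stand; what a row does not reach is not made up. A row lasts 1/10 s, in which the tool goes at most 50 mm and 8.59 degrees, less where a joint would pass 70% of its speed; a pose out of reach is approached as far as the arm can. A call with a gripper value outside its range is refused whole. "hand" is the opening, from 0 (shut) to 1 (fully open), set as the call begins (left out, the last holds). The fingers move at their own pace and stop on an object; "newtons" is the grip in N (left out, the last holds). Time passes only in rows, so rows that do not move let the fingers close. It gives the time, the measured TCP pose, the force and the opening at its end, in the units of the state.
- readout.get_obs(): the state, without advancing time (a new reading comes with each control period).
- cams.camera(name): name is "scene" or "top"; returns (picture, depth): 420x560x3 uint8, red, green, blue; 420x560 float32, m along the optical axis (not along the pixel's ray), 0 where there is no reading.
- cams.camera_model(name): a dict with "fx", "fy", "cx", "cy" (pixels), "extrinsics" (4x4, takes a point from world to camera coordinates). Camera axes: x right, y down, z forward; pixel columns grow to the right and rows downward; lengths in m; the calibration is good to about 2 mm. A picture is of the moment at which its call begins. camera_model takes no time and is no camera call.
- ticket.finish_job(): hands the job in, once; it reports no verdict.
Trained networks look in the newest picture that a camera, given by its name, has taken for a name from the list of things; names that differ only in an ending like _2 or _b are one class to them, and where a whole thing is asked for, a point or a joint stands for the part that bears it (a point fixed in the world has none). Each returns a list of dicts, best first, with "p" (0 to 1); they miss things now and then, are a little off and sometimes report something else, mostly with a low value. They report only what shows in the picture. A call takes as long as a camera call. They do not tell look-alikes from the thing itself.
- cams.boxes_of(camera, thing): "location" ([column, row] in pixels, amid what is visible of it).
- cams.mark_of(camera, thing): "location" ([column, row] in pixels: a listed point, or the origin of a listed thing).
The state is a dict: "t": time; "joint_pos": joint angles; "dq": joint speeds; "effort": joint torques, N m; "ee_pos": TCP position; "ee_rot": TCP orientation; "contact_force": force on the tool from outside, world axes, zero at the start; "moment": the same for the moment, N m; "opening": finger opening in m.
Only numpy, scipy, OpenCV 4.12 (cv2) and the standard library are available. Lean on these libraries where they do the work, as an engineer would, in place of code of your own. Each camera call takes 0.05 s, during which the arm holds its last target.

## Working session

There is one attempt and no reset: what is moved stays moved. The work goes in short steps, Python scripts to look and compute and a tool call to move; the robot and the scene stay as the last step left them, time stands still between calls to the robot, and variables do not carry over. Pictures are saved under pics/ and viewed, and the job is handed in when it is done.

Besides the shell and the picture viewer there is one more tool, called by a JSON object that holds its "fn" and its "kwargs". send_rows: Moves the arm, as the interface text tells. Its arguments: {"type":"object","properties":{"targets":{"type":"array"},"hand":{"type":"number"},"newtons":{"type":"number"}},"required":["targets"]}

```bash
mkdir -p pics; ls; python3 - <<'E'
from station import readout, cams
import cv2,numpy as np
o=readout.get_obs();print({k:np.round(v,4).tolist() for k,v in o.items()})
for n in ("scene","top"):
    p,d=cams.camera(n);cv2.imwrite(f"pics/{n}0.png",p[:,:,::-1]);np.savez(f"{n}0.npz",p=p,d=d)
    m=cams.camera_model(n);print(n,m)
E
```

```text
pics
{'t': 0.0, 'joint_pos': [1.118, 0.2607, -0.1394, 1.1727, -0.0, 1.5708], 'dq': [0.0, 0.0008, -0.0002, -0.0004, 0.0007, 0.0016], 'effort': [-0.0006, -40.568, 25.3921, 0.0188, -0.0003, 0.0], 'ee_pos': [0.2294, 0.4715, 0.2305], 'ee_rot': [0.5998, 0.3744, -0.3756, -0.5991], 'contact_force': [-0.938, 0.4055, 0.0117], 'moment': [0.057, 0.0089, 0.0011], 'opening': 0.0852}
scene {'fx': 411.3328562834999, 'fy': 411.3328562834999, 'cx': 280.7168871082241, 'cy': 208.50712977826686, 'extrinsics': array([[-0.32473552,  0.94570802, -0.01353458,  0.17219206],
       [ 0.80230824,  0.26786088, -0.5334342 , -0.38118393],
       [-0.50084761, -0.18408394, -0.84573328,  1.07803169],
       [ 0.        ,  0.        ,  0.        ,  1.        ]])}
top {'fx': 433.68110939526025, 'fy': 433.68110939526025, 'cx': 274.18924234987213, 'cy': 205.3837368813531, 'extrinsics': array([[ 0.04651059, -0.99890484,  0.00508725, -0.01551229],
       [-0.97850096, -0.04658376, -0.20091246,  0.52418105],
       [ 0.20092941,  0.00436667, -0.97959599,  0.95677702],
       [ 0.        ,  0.        ,  0.        ,  1.        ]])}
```

View pics/scene0.png

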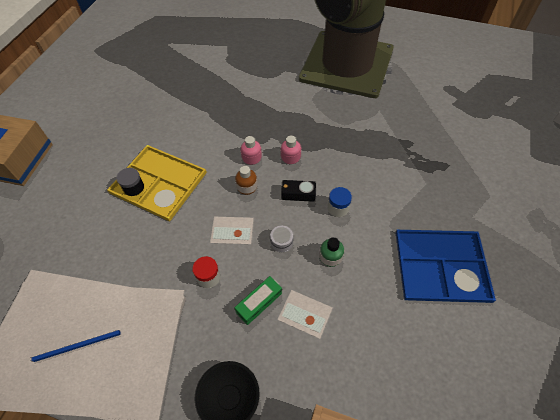

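View pics/top0.png

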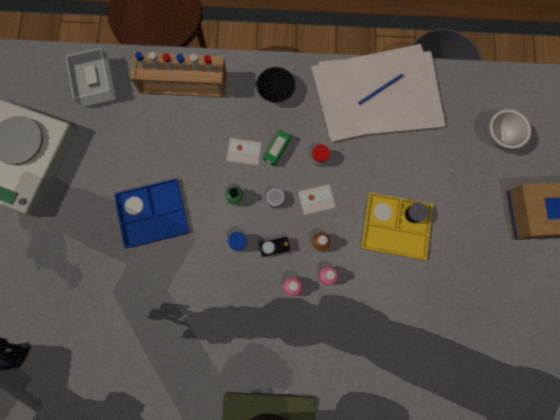

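The scene view shows the yellow tray at (157,182) with the canister in it, and the blue tray at (445,265). The stock stands between them, with two pink look-alikes at (251,150) and (291,150). In the top view the blue tray is at (152,212), the yellow tray at (398,225), and the robot is at the bottom. Next I'll measure positions from both depth views.

```bash
cat > h.py <<'E'
import numpy as np,cv2
from station import cams
def cloud(n,d):
    m=cams.camera_model(n);v,u=np.mgrid[:420,:560]
    X=np.stack([(u-m['cx'])/m['fx']*d,(v-m['cy'])/m['fy']*d,d],-1)
    E=m['extrinsics'];W=(X-E[:3,3])@E[:3,:3]
    W[d==0]=np.nan
    return W
E
python3 - <<'E'
from h import *
for n in("scene","top"):
    z=np.load(n+"0.npz");p,d=z['p'],z['d'];W=cloud(n,d)
    roi=(W[...,0]>.2)&(W[...,0]<.75)&(abs(W[...,1])<.4)
    tb=roi&(abs(W[...,2])<.008);print(n,'table z',np.median(W[tb][:,2]),W[tb][:,2].std())
    m=(roi&(W[...,2]>.014)&(W[...,2]<.12)).astype(np.uint8)
    k,l,s,c=cv2.connectedComponentsWithStats(m)
    hsv=cv2.cvtColor(p,cv2.COLOR_RGB2HSV)
    for i in range(1,k):
        if s[i,4]<60:continue
        q=W[l==i];zt=np.percentile(q[:,2],95)
        top=q[q[:,2]>zt-.006]
        lo,hi=np.percentile(top[:,:2],[2,98],axis=0)
        print(np.round(c[i]),s[i,4],'z',zt.round(4),'topmid',((lo+hi)/2).round(4),'ext',(hi-lo).round(3),'mean',top[:,:2].mean(0).round(4),'rgb',np.median(p[l==i],0))
E
```

```text
scene table z 0.0002128232410131679 0.0017873149887423993
[290. 149.] 405 z 0.0599 topmid [ 0.3471 -0.0402] ext [0.02  0.018] mean [ 0.3484 -0.0402] rgb [144.  84.  97.]
[250. 149.] 399 z 0.0598 topmid [ 0.3747 -0.1216] ext [0.02  0.018] mean [ 0.3763 -0.1215] rgb [148.  87.  99.]
[129. 180.] 502 z 0.0455 topmid [ 0.533  -0.3276] ext [0.041 0.042] mean [ 0.5329 -0.3275] rgb [84. 80. 83.]
[245. 179.] 441 z 0.0602 topmid [ 0.4526 -0.1031] ext [0.019 0.019] mean [ 0.4534 -0.1026] rgb [110.  74.  57.]
[298. 189.] 582 z 0.0302 topmid [0.4368 0.006 ] ext [0.04  0.066] mean [0.4377 0.0061] rgb [20. 19. 20.]
[339. 200.] 507 z 0.0466 topmid [0.4437 0.0927] ext [0.04  0.039] mean [0.4443 0.0927] rgb [ 28.  63. 128.]
[281. 237.] 443 z 0.0322 topmid [0.5543 0.0094] ext [0.04  0.039] mean [0.555  0.0096] rgb [138. 134. 128.]
[331. 251.] 522 z 0.0608 topmid [0.5539 0.1069] ext [0.02  0.019] mean [0.5549 0.1072] rgb [45. 76. 51.]
[205. 270.] 604 z 0.0469 topmid [ 0.6658 -0.0952] ext [0.039 0.039] mean [ 0.6664 -0.0948] rgb [164.  31.  27.]
[258. 299.] 992 z 0.0322 topmid [0.6827 0.0104] ext [0.076 
[... 598 characters left out ...]
8 0.039] mean [0.55   0.0077] rgb [113. 109. 106.]
[417. 212.] 357 z 0.047 topmid [ 0.5282 -0.3302] ext [0.04 0.04] mean [ 0.5286 -0.3299] rgb [69. 65. 67.]
[237. 241.] 300 z 0.0482 topmid [0.4393 0.0911] ext [0.039 0.038] mean [0.4391 0.0909] rgb [ 23.  52. 108.]
[321. 242.] 298 z 0.0614 topmid [ 0.4479 -0.1045] ext [0.018 0.019] mean [ 0.4481 -0.1043] rgb [94. 63. 43.]
[274. 246.] 440 z 0.0319 topmid [0.4324 0.0046] ext [0.039 0.065] mean [0.4322 0.0047] rgb [36. 34. 31.]
[328. 275.] 309 z 0.0616 topmid [ 0.3714 -0.1234] ext [0.019 0.019] mean [ 0.3714 -0.1236] rgb [142.  81.  96.]
[293. 286.] 305 z 0.0617 topmid [ 0.3429 -0.0424] ext [0.02 0.02] mean [ 0.3428 -0.0422] rgb [143.  82.  96.]
```

```bash
cat >> h.py <<'E'
def plane(n,uv,z):
    m=cams.camera_model(n);E=m['extrinsics'];R=E[:3,:3];C=-R.T@E[:3,3]
    uv=np.asarray(uv,float).reshape(-1,2)
    r=np.c_[(uv[:,0]-m['cx'])/m['fx'],(uv[:,1]-m['cy'])/m['fy'],np.ones(len(uv))]@R
    return C+r*((z-C[2])/r[:,2])[:,None]
E
python3 - <<'E'
from h import *
def rect(xy):
    c,s,a=cv2.minAreaRect(np.float32(xy*1000));b=cv2.boxPoints((c,s,a));e=b[1]-b[0];f=b[2]-b[1]
    L=e if np.hypot(*e)>np.hypot(*f) else f
    return np.round(c,1),np.round(sorted(s),1),'long axis yaw',round(np.degrees(np.arctan2(L[1],L[0]))%180,1)
for n in("scene","top"):
    z=np.load(n+"0.npz");p,d=z['p'],z['d'];W=cloud(n,d);h=cv2.cvtColor(p,cv2.COLOR_RGB2HSV)
    H,S,V=[h[...,i].astype(int) for i in range(3)]
    for nm,cm,box in(('blue',(H>100)&(H<125)&(S>130)&(V>40),(.4,.72,.18,.42)),('yellow',(H>18)&(H<32)&(S>130)&(V>60),(.4,.7,-.42,-.18))):
        m=cm&(W[...,0]>box[0])&(W[...,0]<box[1])&(W[...,1]>box[2])&(W[...,1]<box[3])
        v,u=np.nonzero(m);P=plane(n,np.c_[u,v],.010);print(n,nm,rect(P[:,:2]))
        ext=((W[...,0]>box[0])&(W[...,0]<box[1])&(W[...,1]>box[2])&(W[...,1]<box[3]))
        hull=cv2.convexHull(np.c_[u,v].astype(np.int32));mm=np.zeros((420,560),np.uint8);cv2.fillConvexPoly(mm,hull,1)
        w=(mm>0)&(S<60)&(V>120)&(W[...,2]<.015);v,u=np.nonzero(w);print('  dot',plane(n,np.c_[u,v],.004)[:,:2].mean(0).round(4), 'n',len(u),'floor z',np.nanmedian(W[w][:,2]).round(4))
        zz=W[m][:,2];print('  wall z95',np.percentile(zz,95).round(4),'z30',np.percentile(zz,30).round(4))
    for nm,x,y in(('slide',.68,.01),('mag',.4346,.0053)):
        m=(np.hypot(W[...,0]-x,W[...,1]-y)<.055)&(W[...,2]>.022);print(n,nm,rect(W[m][:,:2]))
E
```

```text
scene blue (array([505.9, 308.6]), array([142.2, 159. ]), 'long axis yaw', np.float32(106.9))
  dot [0.5212 0.3538] n 434 floor z 0.005
  wall z95 0.0128 z30 0.004
scene yellow (array([ 502.8, -285.6]), array([142.7, 163. ]), 'long axis yaw', np.float32(82.0))
  dot [ 0.5315 -0.2547] n 286 floor z 0.0044
  wall z95 0.0124 z30 0.0034
scene slide (array([680.8,  11.3]), array([32.9, 86.9]), 'long axis yaw', np.float32(152.4))
scene mag (array([436.9,   5.6]), array([35.3, 69.4]), 'long axis yaw', np.float32(105.8))
top blue (array([501.7, 306.9]), array([138.7, 156.3]), 'long axis yaw', np.float32(106.7))
  dot [0.5201 0.3526] n 230 floor z 0.005
  wall z95 0.0132 z30 0.0039
top yellow (array([ 498.3, -288.5]), array([139.4, 159.1]), 'long axis yaw', np.float32(81.9))
  dot [ 0.5326 -0.2549] n 218 floor z 0.0046
  wall z95 0.0133 z30 0.0036
top slide (array([676.9,   9.5]), array([32.5, 86.6]), 'long axis yaw', np.float32(153.2))
top mag (array([432.9,   4.2]), array([34.2, 69.9]), 'long axis yaw', np.float32(105.0))
```

```bash
cat > plan.py <<'E'
import sys,json
from h import *
from station import readout
from scipy.spatial.transform import Rotation as Ro
def state():
    o=readout.get_obs();return np.array(o['ee_pos']),Ro.from_quat(o['ee_rot']),o
def yawof(R): x=R.as_matrix()[:,0];return np.arctan2(x[1],x[0])
def plan(wps,vmax=.03,wmax=.12,yawtol=True):
    """wps: list of (x,y,z,yaw_deg or None[,vmax]); jaw yaw, mod 180 nearest. prints rounded rows"""
    p,R,o=state();rows=[]
    print('now',p.round(4),'yaw',np.degrees(yawof(R)).round(1),'ydir',R.as_matrix()[:,1].round(3),'j6',np.round(o['joint_pos'][5],2),'j1',np.round(o['joint_pos'][0],2),'t',round(o['t'],2))
    for w in wps:
        t=np.array(w[:3]);y0=yawof(R);v=w[4] if len(w)>4 else vmax
        if w[3] is None: dy=0
        else:
            dy=np.radians(w[3])-y0
            dy=(dy+np.pi/2)%np.pi-np.pi/2
            if len(w)>5: dy+=w[5]*np.pi
        # target orientation: perfectly down with yaw
        yw=y0+dy;T=Ro.from_matrix(np.array([[np.cos(yw),0,-np.sin(yw)*1],[np.sin(yw),0,np.cos(yw)],[0,-1,0]])) if False else None
        xa=np.array([np.cos(yw),np.sin(yw),0]);ya=np.array([0,0,-1.]);T=Ro.from_matrix(np.c_[xa,ya,np.cross(xa,ya)])
        if w[3] is None: T=R
        D=np.linalg.norm(t-p);A=(R.inv()*T).magnitude()
        n=max(1,int(np.ceil(D/v+ (1 if D>2*v else 0))),int(np.ceil(A/wmax)))
        s=np.arange(1,n+1)/n
        if n>=4:
            # soft ends
            vel=np.ones(n);vel[0]=vel[-1]=.5;s=np.cumsum(vel)/vel.sum()
        p0,R0=p.copy(),R;rv=(R0.inv()*T).as_rotvec()
        for k in s:
            tp=p0+(t-p0)*k;TR=R0*Ro.from_rotvec(rv*k)
            d=np.round(R.inv().apply(tp-p),3);r=np.round((R.inv()*TR).as_rotvec(),2)
            p=p+R.apply(d);R=R*Ro.from_rotvec(r);rows.append([float(a)+0 for a in d]+[float(a)+0 for a in r])
        print('  wp',p.round(4),np.degrees(yawof(R)).round(1),'rows so far',len(rows))
    for i in range(0,len(rows),10): print(json.dumps(rows[i:i+10]))
E
python3 - <<'E'
from plan import *
plan([(.450,-.104,.12,85,.045),(.450,-.104,.03,None),(.450,-.104,.007,None)])
E
```

```text
now [0.2294 0.4715 0.2305] yaw 64.1 ydir [-0.001 -0.002 -1.   ] j6 1.57 j1 1.12 t 0.1
  wp [ 0.4498 -0.1037  0.1203] 85.3 rows so far 15
  wp [ 0.4497 -0.1038  0.0303] 85.3 rows so far 20
  wp [ 0.4497 -0.1038  0.0073] 85.3 rows so far 21
[[-0.015, 0.004, -0.016, 0.0, -0.01, 0.0], [-0.03, 0.008, -0.032, 0.0, -0.03, 0.0], [-0.032, 0.008, -0.031, 0.0, -0.03, 0.0], [-0.032, 0.008, -0.03, 0.0, -0.02, 0.0], [-0.033, 0.008, -0.029, 0.0, -0.03, 0.0], [-0.033, 0.008, -0.028, 0.0, -0.02, 0.0], [-0.035, 0.008, -0.028, 0.0, -0.03, 0.0], [-0.035, 0.008, -0.027, 0.0, -0.03, 0.0], [-0.036, 0.008, -0.025, 0.0, -0.02, 0.0], [-0.036, 0.008, -0.025, 0.0, -0.03, 0.0]]
[[-0.037, 0.007, -0.024, 0.0, -0.02, 0.0], [-0.038, 0.008, -0.023, 0.0, -0.03, 0.0], [-0.038, 0.008, -0.022, 0.0, -0.03, 0.0], [-0.039, 0.008, -0.02, 0.0, -0.02, 0.0], [-0.019, 0.004, -0.01, 0.0, -0.02, 0.0], [0.0, 0.011, 0.0, 0.0, 0.0, 0.0], [0.0, 0.023, 0.0, 0.0, 0.0, 0.0], [0.0, 0.022, 0.0, 0.0, 0.0, 0.0], [0.0, 0.023, 0.0, 0.0, 0.0, 0.0], [0.0, 0.011, 0.0, 0.0, 0.0, 0.0]]
[[0.0, 0.023, 0.0, 0.0, 0.0, 0.0]]
```

```bash
python3 - <<'E'
from plan import *
plan([(.450,-.104,.13,45,.045),(.450,-.104,.007,None,.03)])
E
```

```text
now [0.2294 0.4715 0.2305] yaw 64.1 ydir [-0.001 -0.002 -1.   ] j6 1.57 j1 1.12 t 0.1
  wp [ 0.4496 -0.104   0.1303] 45.1 rows so far 15
  wp [ 0.4495 -0.1042  0.0073] 45.1 rows so far 21
[[-0.015, 0.004, -0.016, 0.0, 0.01, 0.0], [-0.03, 0.007, -0.033, 0.0, 0.03, 0.0], [-0.029, 0.007, -0.033, 0.0, 0.02, 0.0], [-0.028, 0.007, -0.034, 0.0, 0.02, 0.0], [-0.027, 0.008, -0.034, 0.0, 0.03, 0.0], [-0.026, 0.007, -0.035, 0.0, 0.02, 0.0], [-0.026, 0.007, -0.036, 0.0, 0.02, 0.0], [-0.025, 0.007, -0.037, 0.0, 0.03, 0.0], [-0.024, 0.008, -0.037, 0.0, 0.02, 0.0], [-0.023, 0.007, -0.037, 0.0, 0.03, 0.0]]
[[-0.022, 0.007, -0.038, 0.0, 0.02, 0.0], [-0.021, 0.007, -0.039, 0.0, 0.02, 0.0], [-0.02, 0.007, -0.039, 0.0, 0.03, 0.0], [-0.02, 0.008, -0.039, 0.0, 0.02, 0.0], [-0.009, 0.003, -0.02, 0.0, 0.01, 0.0], [0.0, 0.012, 0.0, 0.0, 0.0, 0.0], [0.0, 0.025, 0.0, 0.0, 0.0, 0.0], [0.0, 0.025, 0.0, 0.0, 0.0, 0.0], [0.0, 0.024, 0.0, 0.0, 0.0, 0.0], [0.0, 0.025, 0.0, 0.0, 0.0, 0.0]]
[[0.0, 0.012, 0.0, 0.0, 0.0, 0.0]]
```

{"fn": "send_rows", "kwargs": {"targets": [[-0.015,0.004,-0.016,0.0,0.01,0.0],[-0.03,0.007,-0.033,0.0,0.03,0.0],[-0.029,0.007,-0.033,0.0,0.02,0.0],[-0.028,0.007,-0.034,0.0,0.02,0.0],[-0.027,0.008,-0.034,0.0,0.03,0.0],[-0.026,0.007,-0.035,0.0,0.02,0.0],[-0.026,0.007,-0.036,0.0,0.02,0.0],[-0.025,0.007,-0.037,0.0,0.03,0.0],[-0.024,0.008,-0.037,0.0,0.02,0.0],[-0.023,0.007,-0.037,0.0,0.03,0.0]], "hand": 0.75, "newtons": 40}}

```text
t: 1.1
ee_pos: [0.3793, 0.0797, 0.1619]
ee_rot: [-0.639, -0.303, 0.303, 0.639]
contact_force: [1.2, 0.7, 1.1]
opening: 0.0643
```

{"fn": "send_rows", "kwargs": {"targets": [[-0.022,0.007,-0.038,0.0,0.02,0.0],[-0.021,0.007,-0.039,0.0,0.02,0.0],[-0.02,0.007,-0.039,0.0,0.03,0.0],[-0.02,0.008,-0.039,0.0,0.02,0.0],[-0.009,0.003,-0.02,0.0,0.01,0.0],[0,0,0,0,0,0],[0,0,0,0,0,0]]}}

```text
t: 1.8
ee_pos: [0.4492, -0.1031, 0.1298]
ee_rot: [-0.653, -0.271, 0.272, 0.654]
contact_force: [-1.6, 0.7, 0.6]
opening: 0.0642
```

```bash
python3 - <<'E'
from plan import *
o=readout.get_obs();print(np.round(o['joint_pos'],3),o['opening'])
plan([(.450,-.104,.007,45,.03)])
for n in("scene","top"):
    p,d=cams.camera(n);cv2.imwrite(f"pics/{n}1.png",p[:,:,::-1]);np.savez(f"{n}1.npz",p=p,d=d)
E
```

```text
[-0.226  0.224 -0.469  0.879  0.001  0.558] 0.06417449156199051
now [ 0.4492 -0.1031  0.1298] yaw 45.1 ydir [-0.002  0.001 -1.   ] j6 0.56 j1 -0.23 t 1.8
  wp [ 0.4497 -0.1037  0.0068] 45.1 rows so far 6
[[0.0, 0.012, 0.0, 0.0, 0.0, 0.0], [0.0, 0.025, 0.0, 0.0, 0.0, 0.0], [0.0, 0.024, -0.001, 0.0, 0.0, 0.0], [0.0, 0.025, 0.0, 0.0, 0.0, 0.0], [0.0, 0.025, 0.0, 0.0, 0.0, 0.0], [0.0, 0.012, 0.0, 0.0, 0.0, 0.0]]
```

View pics/scene1.png

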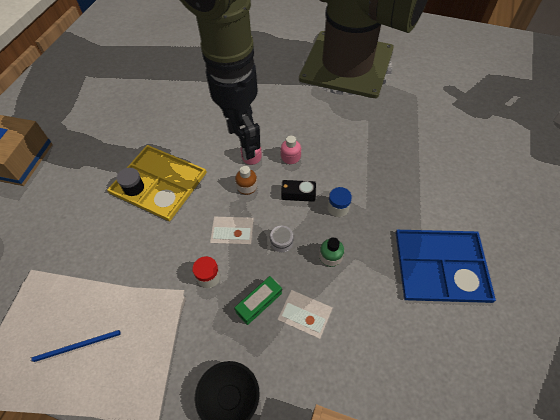

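The gripper hovers above the brown bottle (bottle at (246,180), gripper at (246,130)), and the wrist has plenty of range. I'll go down and grasp.

{"fn": "send_rows", "kwargs": {"targets": [[0.0,0.012,0.0,0.0,0.0,0.0],[0.0,0.025,0.0,0.0,0.0,0.0],[0.0,0.024,-0.001,0.0,0.0,0.0],[0.0,0.025,0.0,0.0,0.0,0.0],[0.0,0.025,0.0,0.0,0.0,0.0],[0.0,0.012,0.0,0.0,0.0,0.0]]}}

```text
t: 2.5
ee_pos: [0.4488, -0.1021, 0.0058]
ee_rot: [-0.652, -0.271, 0.273, 0.653]
contact_force: [-0.2, -0.7, -0.1]
opening: 0.0642
```

{"fn": "send_rows", "kwargs": {"targets": [[0,0,0,0,0,0],[0,0,0,0,0,0],[0,0,0,0,0,0],[0,0,0,0,0,0],[0,0,0,0,0,0],[0,0,0,0,0,0]], "hand": 0, "newtons": 40}}

```text
t: 3.1
ee_pos: [0.451, -0.104, 0.0077]
ee_rot: [0.653, 0.272, -0.271, -0.653]
contact_force: [-1.1, -0.2, -1.0]
opening: 0.043
```

```bash
python3 - <<'E'
from plan import *
plan([(.450,-.104,.12,45,.03),(.5207,.353,.12,61.8,.04),(.5207,.353,.03,None,.03),(.5207,.353,.013,None,.006)])
E
```

```text
now [ 0.451  -0.104   0.0077] yaw 45.1 ydir [ 0.001 -0.    -1.   ] j6 0.56 j1 -0.23 t 3.1
  wp [ 0.4494 -0.104   0.1197] 45.1 rows so far 5
  wp [0.5208 0.3533 0.1197] 61.8 rows so far 18
  wp [0.5209 0.3533 0.0297] 61.8 rows so far 22
  wp [0.5209 0.3533 0.0127] 61.8 rows so far 26
[[0.0, -0.014, 0.0, 0.0, 0.0, 0.0], [0.0, -0.028, 0.0, 0.0, 0.0, 0.0], [0.0, -0.028, 0.0, 0.0, 0.0, 0.0], [-0.001, -0.028, 0.001, 0.0, 0.0, 0.0], [0.0, -0.014, 0.0, 0.0, 0.0, 0.0], [0.016, 0.0, 0.011, 0.0, -0.01, 0.0], [0.031, 0.0, 0.023, 0.0, -0.03, 0.0], [0.032, 0.0, 0.021, 0.0, -0.02, 0.0], [0.033, 0.0, 0.021, 0.0, -0.02, 0.0], [0.032, 0.0, 0.02, 0.0, -0.03, 0.0]]
[[0.034, 0.0, 0.019, 0.0, -0.02, 0.0], [0.034, 0.0, 0.018, 0.0, -0.03, 0.0], [0.034, 0.0, 0.018, 0.0, -0.02, 0.0], [0.035, 0.0, 0.016, 0.0, -0.03, 0.0], [0.035, 0.0, 0.016, 0.0, -0.02, 0.0], [0.036, 0.0, 0.015, 0.0, -0.02, 0.0], [0.036, 0.0, 0.014, 0.0, -0.03, 0.0], [0.018, 0.0, 0.007, 0.0, -0.01, 0.0], [0.0, 0.015, 0.0, 0.0, 0.0, 0.0], [0.0, 0.03, 0.0, 0.0, 0.0, 0.0]]
[[0.0, 0.03, 0.0, 0.0, 0.0, 0.0], [0.0, 0.015, 0.0, 0.0, 0.0, 0.0], [0.0, 0.003, 0.0, 0.0, 0.0, 0.0], [0.0, 0.005, 0.0, 0.0, 0.0, 0.0], [0.0, 0.006, 0.0, 0.0, 0.0, 0.0], [0.0, 0.003, 0.0, 0.0, 0.0, 0.0]]
```

{"fn": "send_rows", "kwargs": {"targets": [[0.0,-0.014,0.0,0.0,0.0,0.0],[0.0,-0.028,0.0,0.0,0.0,0.0],[0.0,-0.028,0.0,0.0,0.0,0.0],[-0.001,-0.028,0.001,0.0,0.0,0.0],[0.0,-0.014,0.0,0.0,0.0,0.0],[0.016,0.0,0.011,0.0,-0.01,0.0],[0.031,0.0,0.023,0.0,-0.03,0.0],[0.032,0.0,0.021,0.0,-0.02,0.0],[0.033,0.0,0.021,0.0,-0.02,0.0],[0.032,0.0,0.02,0.0,-0.03,0.0]]}}

```text
t: 4.1
ee_pos: [0.4757, 0.0686, 0.1195]
ee_rot: [0.637, 0.307, -0.307, -0.637]
contact_force: [1.3, -0.1, -1.1]
opening: 0.0426
```

{"fn": "send_rows", "kwargs": {"targets": [[0.034,0.0,0.019,0.0,-0.02,0.0],[0.034,0.0,0.018,0.0,-0.03,0.0],[0.034,0.0,0.018,0.0,-0.02,0.0],[0.035,0.0,0.016,0.0,-0.03,0.0],[0.035,0.0,0.016,0.0,-0.02,0.0],[0.036,0.0,0.015,0.0,-0.02,0.0],[0.036,0.0,0.014,0.0,-0.03,0.0],[0.018,0.0,0.007,0.0,-0.01,0.0],[0,0,0,0,0,0],[0,0,0,0,0,0]]}}

```text
t: 5.1
ee_pos: [0.5201, 0.3531, 0.1188]
ee_rot: [0.607, 0.363, -0.364, -0.607]
contact_force: [-0.3, -1.0, -0.5]
opening: 0.0429
```

```bash
python3 - <<'E'
from plan import *
plan([(.5207,.353,.03,61.8,.03),(.5207,.353,.013,None,.006)])
p,d=cams.camera("scene");cv2.imwrite(f"pics/s2.png",p[:,:,::-1])
E
```

```text
now [0.5201 0.3531 0.1188] yaw 61.8 ydir [-0.001 -0.001 -1.   ] j6 1.09 j1 0.6 t 5.1
  wp [0.5209 0.3525 0.0298] 61.8 rows so far 4
  wp [0.5209 0.3525 0.0128] 61.8 rows so far 8
[[0.0, 0.015, 0.0, 0.0, 0.0, 0.0], [0.0, 0.029, 0.0, 0.0, 0.0, 0.0], [0.0, 0.03, -0.001, 0.0, 0.0, 0.0], [0.0, 0.015, 0.0, 0.0, 0.0, 0.0], [0.0, 0.003, 0.0, 0.0, 0.0, 0.0], [0.0, 0.005, 0.0, 0.0, 0.0, 0.0], [0.0, 0.006, 0.0, 0.0, 0.0, 0.0], [0.0, 0.003, 0.0, 0.0, 0.0, 0.0]]
```

View pics/s2.png

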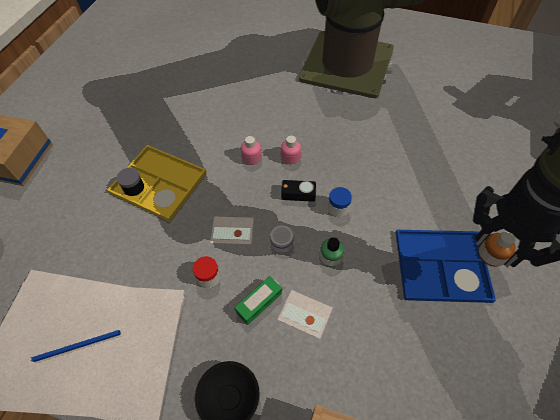

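The scene view shows the brown bottle held upright at (497,248), above and behind the dot cell at (467,280), as expected at that height. I'll lower it.

{"fn": "send_rows", "kwargs": {"targets": [[0.0,0.015,0.0,0.0,0.0,0.0],[0.0,0.029,0.0,0.0,0.0,0.0],[0.0,0.03,0.0,0.0,0.0,0.0],[0.0,0.015,0.0,0.0,0.0,0.0],[0.0,0.003,0.0,0.0,0.0,0.0],[0.0,0.005,0.0,0.0,0.0,0.0],[0.0,0.005,0.0,0.0,0.0,0.0],[0.0,0.003,0.0,0.0,0.0,0.0],[0,0.001,0,0,0,0],[0,0,0,0,0,0]]}}

```text
t: 6.15
ee_pos: [0.5207, 0.3536, 0.0136]
ee_rot: [-0.607, -0.363, 0.363, 0.607]
contact_force: [-0.0, 0.6, -1.5]
opening: 0.0428
```

{"fn": "send_rows", "kwargs": {"targets": [[0,0.001,0,0,0,0],[0,0.001,0,0,0,0],[0,0,0,0,0,0]]}}

```text
t: 6.45
ee_pos: [0.5206, 0.3535, 0.0113]
ee_rot: [-0.607, -0.363, 0.363, 0.607]
contact_force: [0.2, -0.1, -0.2]
opening: 0.0428
```

{"fn": "send_rows", "kwargs": {"targets": [[0,0.001,0,0,0,0],[0,0,0,0,0,0],[0,0,0,0,0,0]]}}

```text
t: 6.75
ee_pos: [0.5207, 0.3536, 0.0113]
ee_rot: [-0.607, -0.363, 0.363, 0.607]
contact_force: [-1.4, -0.3, 5.2]
opening: 0.0431
```

Contact is at 5 N upward, so I'll release and rise.

{"fn": "send_rows", "kwargs": {"targets": [[0,0,0,0,0,0],[0,0,0,0,0,0],[0,0,0,0,0,0],[0,-0.01,0,0,0,0],[0,-0.025,0,0,0,0],[0,-0.03,0,0,0,0],[0,-0.03,0,0,0,0],[0,-0.01,0,0,0,0]], "hand": 0.66}}

```text
t: 7.55
ee_pos: [0.5225, 0.3548, 0.1195]
ee_rot: [-0.607, -0.365, 0.361, 0.607]
contact_force: [0.3, 0.1, -0.1]
opening: 0.0562
```

```bash
python3 - <<'E'
from plan import *
plan([(.5524,.0086,.11,45,.045),(.5524,.0086,.007,None,.03)])
E
```

```text
now [0.5225 0.3548 0.1195] yaw 61.8 ydir [ 0.005  0.004 -1.   ] j6 1.09 j1 0.6 t 7.55
  wp [0.5526 0.0088 0.1098] 45.1 rows so far 9
  wp [0.5525 0.0084 0.0068] 45.1 rows so far 14
[[-0.018, 0.001, -0.012, 0.0, 0.02, 0.0], [-0.036, 0.001, -0.024, 0.0, 0.03, 0.0], [-0.035, 0.001, -0.026, 0.0, 0.04, 0.0], [-0.034, 0.001, -0.027, 0.0, 0.04, 0.0], [-0.033, 0.001, -0.028, 0.0, 0.03, 0.0], [-0.032, 0.001, -0.029, 0.0, 0.04, 0.0], [-0.031, 0.001, -0.031, 0.0, 0.04, 0.01], [-0.03, 0.001, -0.032, 0.0, 0.03, 0.0], [-0.014, 0.001, -0.016, 0.0, 0.02, 0.0], [0.0, 0.013, 0.0, 0.0, 0.0, 0.0]]
[[0.0, 0.026, 0.0, 0.0, 0.0, 0.0], [0.0, 0.025, 0.0, 0.0, 0.0, 0.0], [0.0, 0.026, 0.0, 0.0, 0.0, 0.0], [0.0, 0.013, 0.0, 0.0, 0.0, 0.0]]
```

{"fn": "send_rows", "kwargs": {"targets": [[-0.018,0.001,-0.012,0.0,0.02,0.0],[-0.036,0.001,-0.024,0.0,0.03,0.0],[-0.035,0.001,-0.026,0.0,0.04,0.0],[-0.034,0.001,-0.027,0.0,0.04,0.0],[-0.033,0.001,-0.028,0.0,0.03,0.0],[-0.032,0.001,-0.029,0.0,0.04,0.0],[-0.031,0.001,-0.031,0.0,0.04,0.0],[-0.03,0.001,-0.032,0.0,0.03,0.0],[-0.014,0.001,-0.016,0.0,0.02,0.0],[0.0,0,0.0,0.0,0.0,0.0]], "hand": 0.78}}

```text
t: 8.55
ee_pos: [0.5504, 0.0045, 0.1059]
ee_rot: [0.654, 0.27, -0.27, -0.653]
contact_force: [0.0, -0.0, 0.1]
opening: 0.0665
```

```bash
sed -i 's/r=np.round((R.inv()\*TR).as_rotvec(),2)/r=np.round((R.inv()*TR).as_rotvec(),2)*[0,1,0]/' plan.py; python3 - <<'E'
from plan import *
plan([(.5524,.0086,.007,45,.03)])
for n in("scene","top"):
    p,d=cams.camera(n);cv2.imwrite(f"pics/{n}3.png",p[:,:,::-1]);np.savez(f"{n}3.npz",p=p,d=d)
    W=cloud(n,d);m=(np.hypot(W[...,0]-.5207,W[...,1]-.353)<.04)&(W[...,2]>.055)&(W[...,2]<.08)
    print(n,m.sum(),W[m].mean(0).round(4),np.percentile(W[m][:,2],95))
E
```

```text
now [0.5504 0.0045 0.1059] yaw 44.9 ydir [-0.001 -0.001 -1.   ] j6 0.8 j1 0.01 t 8.55
  wp [0.5524 0.008  0.0069] 44.9 rows so far 5
[[0.001, 0.012, 0.0, 0.0, 0.0, 0.0], [0.001, 0.025, 0.001, 0.0, 0.0, 0.0], [0.001, 0.025, 0.0, 0.0, 0.0, 0.0], [0.001, 0.025, 0.0, 0.0, 0.0, 0.0], [0.0, 0.012, 0.0, 0.0, 0.0, 0.0]]
scene 151 [0.5265 0.3529 0.063 ] 0.06618542689194937
top 77 [0.5203 0.3513 0.0637] 0.0677196584409987
```

View pics/scene3.png

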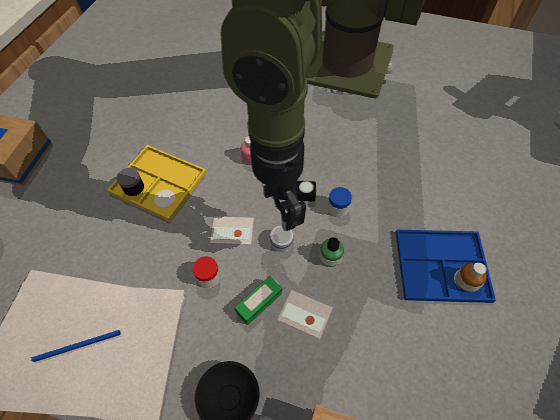

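The brown bottle stands upright at (473,277) in the dot cell of the blue tray, measured within 3 mm of its centre. The gripper is above the tin at (282,238), so the tin is next.

{"fn": "send_rows", "kwargs": {"targets": [[0.001,0.012,0.0,0.0,0.0,0.0],[0.001,0.025,0.001,0.0,0.0,0.0],[0.001,0.025,0.0,0.0,0.0,0.0],[0.001,0.025,0.0,0.0,0.0,0.0],[0.0,0.012,0.0,0.0,0.0,0.0],[0,0,0,0,0,0]]}}

```text
t: 9.25
ee_pos: [0.5505, 0.012, 0.0051]
ee_rot: [-0.652, -0.27, 0.274, 0.653]
contact_force: [-1.0, -0.2, 0.6]
opening: 0.0666
```

{"fn": "send_rows", "kwargs": {"targets": [[0,0,0,0,0,0],[0,0,0,0,0,0],[0,0,0,0,0,0],[0,0,0,0,0,0],[0,0,0,0,0,0],[0,0,0,0,0,0]], "hand": 0}}

```text
t: 9.85
ee_pos: [0.5539, 0.011, 0.0085]
ee_rot: [0.653, 0.272, -0.271, -0.653]
contact_force: [-0.1, 0.3, 5.7]
opening: 0.0427
```

```bash
python3 - <<'E'
from plan import *
plan([(.5524,.0086,.11,45,.03),(.5428,.28,.11,-28.2,.04),(.5428,.28,.03,None,.03)])
E
```

```text
now [0.5539 0.011  0.0085] yaw 45.1 ydir [ 0.002  0.    -1.   ] j6 0.8 j1 0.02 t 9.85
  wp [0.5522 0.0082 0.1105] 45.1 rows so far 5
  wp [0.5427 0.28   0.1095] -28.2 rows so far 16
  wp [0.5429 0.2801 0.0295] -28.2 rows so far 20
[[0.0, -0.013, 0.0, 0.0, 0.0, 0.0], [-0.001, -0.025, 0.0, 0.0, 0.0, 0.0], [-0.001, -0.025, -0.001, 0.0, 0.0, 0.0], [0.0, -0.026, 0.0, 0.0, 0.0, 0.0], [-0.001, -0.013, 0.0, 0.0, 0.0, 0.0], [0.009, 0.0, 0.01, 0.0, 0.06, 0.0], [0.018, 0.0, 0.021, 0.0, 0.13, 0.0], [0.014, 0.0, 0.023, 0.0, 0.13, 0.0], [0.012, 0.0, 0.025, 0.0, 0.13, 0.0], [0.008, 0.0, 0.025, 0.0, 0.13, 0.0]]
[[0.004, 0.0, 0.027, 0.0, 0.12, 0.0], [0.002, 0.0, 0.027, 0.0, 0.13, 0.0], [-0.002, 0.0, 0.028, 0.0, 0.13, 0.0], [-0.006, 0.0, 0.026, 0.0, 0.13, 0.0], [-0.009, 0.001, 0.026, 0.0, 0.13, 0.0], [-0.006, 0.0, 0.012, 0.0, 0.06, 0.0], [0.0, 0.013, 0.0, 0.0, 0.0, 0.0], [0.0, 0.027, 0.0, 0.0, 0.0, 0.0], [0.0, 0.026, 0.0, 0.0, 0.0, 0.0], [0.0, 0.014, 0.0, 0.0, 0.0, 0.0]]
```

```bash
python3 - <<'E'
from plan import *
plan([(.5524,.0086,.11,45,.03),(.5428,.28,.11,61.8,.04),(.5428,.28,.03,None,.03)])
E
```

```text
now [0.5539 0.011  0.0085] yaw 45.1 ydir [ 0.002  0.    -1.   ] j6 0.8 j1 0.02 t 9.85
  wp [0.5522 0.0082 0.1105] 45.1 rows so far 5
  wp [0.5427 0.2803 0.1095] 61.8 rows so far 13
  wp [0.5429 0.2803 0.0295] 61.8 rows so far 17
[[0.0, -0.013, 0.0, 0.0, 0.0, 0.0], [-0.001, -0.025, 0.0, 0.0, 0.0, 0.0], [-0.001, -0.025, -0.001, 0.0, 0.0, 0.0], [0.0, -0.026, 0.0, 0.0, 0.0, 0.0], [-0.001, -0.013, 0.0, 0.0, 0.0, 0.0], [0.013, 0.0, 0.014, 0.0, -0.02, 0.0], [0.027, 0.0, 0.028, 0.0, -0.04, 0.0], [0.029, 0.0, 0.027, 0.0, -0.04, 0.0], [0.029, 0.0, 0.025, 0.0, -0.05, 0.0], [0.03, 0.0, 0.024, 0.0, -0.04, 0.0]]
[[0.032, 0.0, 0.023, 0.0, -0.04, 0.0], [0.032, 0.0, 0.022, 0.0, -0.04, 0.0], [0.017, 0.001, 0.01, 0.0, -0.02, 0.0], [0.0, 0.013, 0.0, 0.0, 0.0, 0.0], [0.0, 0.027, 0.0, 0.0, 0.0, 0.0], [0.0, 0.026, 0.0, 0.0, 0.0, 0.0], [0.0, 0.014, 0.0, 0.0, 0.0, 0.0]]
```

{"fn": "send_rows", "kwargs": {"targets": [[0.0,-0.013,0.0,0.0,0.0,0.0],[-0.001,-0.025,0.0,0.0,0.0,0.0],[-0.001,-0.025,-0.001,0.0,0.0,0.0],[0.0,-0.026,0.0,0.0,0.0,0.0],[-0.001,-0.013,0.0,0.0,0.0,0.0],[0.013,0.0,0.014,0.0,-0.02,0.0],[0.027,0.0,0.028,0.0,-0.04,0.0],[0.029,0.0,0.027,0.0,-0.04,0.0],[0.029,0.0,0.025,0.0,-0.05,0.0],[0.03,0.0,0.024,0.0,-0.04,0.0]]}}

```text
t: 10.85
ee_pos: [0.5448, 0.1835, 0.1091]
ee_rot: [0.624, 0.332, -0.333, -0.624]
contact_force: [1.1, 0.1, -1.5]
opening: 0.0426
```

{"fn": "send_rows", "kwargs": {"targets": [[0.032,0.0,0.023,0.0,-0.04,0.0],[0.032,0.0,0.022,0.0,-0.04,0.0],[0.017,0.001,0.01,0.0,-0.02,0.0],[0,0,0,0,0,0],[0,0,0,0,0,0],[0,0,0,0,0,0]]}}

```text
t: 11.45
ee_pos: [0.5415, 0.2786, 0.1081]
ee_rot: [0.607, 0.362, -0.363, -0.607]
contact_force: [-0.8, -1.3, -0.2]
opening: 0.0427
```

```bash
python3 - <<'E'
from plan import *
plan([(.5428,.28,.03,61.8,.03),(.5428,.28,.015,61.8,.005)])
p,d=cams.camera("scene");cv2.imwrite(f"pics/s4.png",p[150:350,300:,::-1])
E
```

```text
now [0.5415 0.2786 0.1081] yaw 61.7 ydir [-0.001 -0.001 -1.   ] j6 0.97 j1 0.48 t 11.45
  wp [0.5424 0.2803 0.0301] 61.7 rows so far 4
  wp [0.5424 0.2803 0.0151] 61.7 rows so far 9
[[0.0, 0.013, 0.0, 0.0, 0.0, 0.0], [0.001, 0.026, 0.0, 0.0, 0.0, 0.0], [0.001, 0.026, 0.0, 0.0, 0.0, 0.0], [0.0, 0.013, 0.0, 0.0, 0.0, 0.0], [0.0, 0.002, 0.0, 0.0, 0.0, 0.0], [0.0, 0.004, 0.0, 0.0, 0.0, 0.0], [0.0, 0.003, 0.0, 0.0, 0.0, 0.0], [0.0, 0.004, 0.0, 0.0, 0.0, 0.0], [0.0, 0.002, 0.0, 0.0, 0.0, 0.0]]
```

View pics/s4.png

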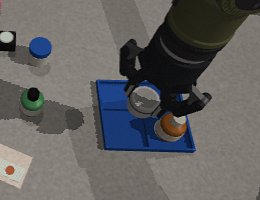

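The tin is held at (443,250) in full-image pixels, over the tray. The finger towards the bottle is at a safe sideways distance, so I'll lower the tin.

{"fn": "send_rows", "kwargs": {"targets": [[0.0,0.013,0.0,0.0,0.0,0.0],[0.001,0.026,0.0,0.0,0.0,0.0],[0.001,0.026,0.0,0.0,0.0,0.0],[0.0,0.013,0.0,0.0,0.0,0.0],[0.0,0.002,0.0,0.0,0.0,0.0],[0.0,0.004,0.0,0.0,0.0,0.0],[0.0,0.003,0.0,0.0,0.0,0.0],[0.0,0.004,0.0,0.0,0.0,0.0],[0.0,0.002,0.0,0.0,0.0,0.0],[0,0.001,0,0,0,0]]}}

```text
t: 12.5
ee_pos: [0.5428, 0.2821, 0.0145]
ee_rot: [0.607, 0.363, -0.363, -0.607]
contact_force: [0.3, 0.8, -1.2]
opening: 0.0425
```

{"fn": "send_rows", "kwargs": {"targets": [[0,0.001,0,0,0,0],[0,0,0,0,0,0],[0,0,0,0,0,0]]}}

```text
t: 12.8
ee_pos: [0.5427, 0.2821, 0.0134]
ee_rot: [0.607, 0.363, -0.363, -0.607]
contact_force: [0.6, 0.3, -0.5]
opening: 0.0428
```

{"fn": "send_rows", "kwargs": {"targets": [[0,0.001,0,0,0,0],[0,0.001,0,0,0,0],[0,0,0,0,0,0],[0,0,0,0,0,0]]}}

```text
t: 13.2
ee_pos: [0.5429, 0.2821, 0.0125]
ee_rot: [0.607, 0.363, -0.363, -0.607]
contact_force: [-1.5, -1.1, 7.0]
opening: 0.0428
```

{"fn": "send_rows", "kwargs": {"targets": [[0,0,0,0,0,0],[0,0,0,0,0,0],[0,0,0,0,0,0],[0,-0.01,0,0,0,0],[0,-0.025,0,0,0,0],[0,-0.03,0,0,0,0],[0,-0.03,0,0,0,0],[0,-0.01,0,0,0,0],[0,0,0,0,0,0]], "hand": 0.66}}

```text
t: 14.1
ee_pos: [0.5441, 0.2827, 0.1185]
ee_rot: [0.607, 0.365, -0.361, -0.607]
contact_force: [-0.1, 0.4, 0.6]
opening: 0.0562
```

```bash
python3 - <<'E'
from plan import *
plan([(.6795,.0102,.11,62.8,.045)])
E
```

```text
now [0.5441 0.2827 0.1185] yaw 61.8 ydir [ 0.004  0.002 -1.   ] j6 0.97 j1 0.48 t 14.1
  wp [0.6795 0.01   0.1095] 62.9 rows so far 8
[[-0.013, 0.001, -0.018, 0.0, 0.0, 0.0], [-0.025, 0.001, -0.035, 0.0, 0.0, 0.0], [-0.025, 0.001, -0.036, 0.0, -0.01, 0.0], [-0.025, 0.001, -0.035, 0.0, 0.0, 0.0], [-0.026, 0.001, -0.035, 0.0, 0.0, 0.0], [-0.025, 0.002, -0.035, 0.0, 0.0, 0.0], [-0.026, 0.001, -0.035, 0.0, -0.01, 0.0], [-0.013, 0.001, -0.018, 0.0, 0.0, 0.0]]
```

{"fn": "send_rows", "kwargs": {"targets": [[-0.013,0.001,-0.018,0.0,0.0,0.0],[-0.025,0.001,-0.035,0.0,0.0,0.0],[-0.025,0.001,-0.036,0.0,-0.01,0.0],[-0.025,0.001,-0.035,0.0,0.0,0.0],[-0.026,0.001,-0.035,0.0,0.0,0.0],[-0.025,0.002,-0.035,0.0,0.0,0.0],[-0.026,0.001,-0.035,0.0,-0.01,0.0],[-0.013,0.001,-0.018,0.0,0.0,0.0],[0,0,0,0,0,0],[0,0,0,0,0,0]], "hand": 0.66}}

```text
t: 15.1
ee_pos: [0.6769, 0.0095, 0.1058]
ee_rot: [-0.602, -0.368, 0.37, 0.604]
contact_force: [0.1, 0.7, 0.2]
opening: 0.0567
```

```bash
python3 - <<'E'
from plan import *
plan([(.6795,.0102,.008,62.8,.03)])
for n in("scene","top"):
    p,d=cams.camera(n);cv2.imwrite(f"pics/{n}5.png",p[:,:,::-1]);np.savez(f"{n}5.npz",p=p,d=d)
    W=cloud(n,d);m=(np.hypot(W[...,0]-.5428,W[...,1]-.28)<.035)&(W[...,2]>.027)&(W[...,2]<.045)
    print(n,m.sum(),W[m].mean(0).round(4),np.percentile(W[m][:,2],95))
E
```

```text
now [0.6769 0.0095 0.1058] yaw 62.9 ydir [-0.003  0.001 -1.   ] j6 0.49 j1 0.01 t 15.1
  wp [0.6794 0.0105 0.0078] 62.9 rows so far 5
[[0.0, 0.012, 0.0, 0.0, 0.0, 0.0], [0.001, 0.025, -0.001, 0.0, 0.0, 0.0], [0.0, 0.024, 0.0, 0.0, 0.0, 0.0], [0.001, 0.025, -0.001, 0.0, 0.0, 0.0], [0.0, 0.012, 0.0, 0.0, 0.0, 0.0]]
scene 486 [0.548  0.282  0.0343] 0.036356042160569965
top 269 [0.5418 0.2802 0.0342] 0.0374191957542957
```

View pics/scene5.png

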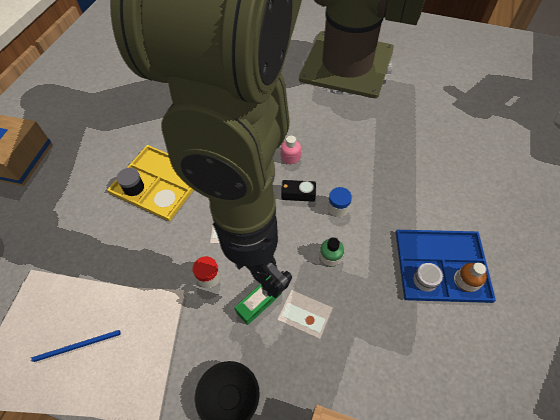

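The tin sits at (428,276) in the plain cell, within 3 mm of its centre. The gripper is above the green slide box at (258,300), which I'll grasp next.

{"fn": "send_rows", "kwargs": {"targets": [[0.0,0.012,0.0,0.0,0.0,0.0],[0.001,0.025,-0.001,0.0,0.0,0.0],[0.0,0.024,0.0,0.0,0.0,0.0],[0.001,0.024,-0.001,0.0,0.0,0.0],[0.0,0.012,0.0,0.0,0.0,0.0],[0,0,0,0,0,0],[0,0,0,0,0,0]]}}

```text
t: 15.9
ee_pos: [0.6808, 0.0107, 0.0106]
ee_rot: [0.603, 0.369, -0.369, -0.603]
contact_force: [0.2, -0.7, 0.5]
opening: 0.0564
```

{"fn": "send_rows", "kwargs": {"targets": [[0,0,0,0,0,0],[0,0,0,0,0,0],[0,0,0,0,0,0],[0,0,0,0,0,0],[0,0,0,0,0,0],[0,0,0,0,0,0]], "hand": 0, "newtons": 50}}

```text
t: 16.5
ee_pos: [0.6821, 0.0101, 0.0121]
ee_rot: [0.604, 0.37, -0.368, -0.603]
contact_force: [-0.4, 0.4, 6.4]
opening: 0.0308
```

```bash
python3 - <<'E'
from plan import *
plan([(.6795,.0102,.12,62.8,.03),(.4676,.297,.12,16.8,.04),(.4676,.297,.03,None,.03)])
E
```

```text
now [0.6821 0.0101 0.0121] yaw 62.9 ydir [ 0.003  0.    -1.   ] j6 0.49 j1 0.01 t 16.5
  wp [0.6795 0.0101 0.1201] 62.9 rows so far 5
  wp [0.4677 0.2967 0.1205] 17.1 rows so far 15
  wp [0.468  0.2967 0.0305] 17.1 rows so far 20
[[0.0, -0.013, 0.0, 0.0, 0.0, 0.0], [0.0, -0.027, 0.001, 0.0, 0.0, 0.0], [-0.001, -0.027, 0.0, 0.0, 0.0, 0.0], [0.0, -0.027, 0.001, 0.0, 0.0, 0.0], [0.0, -0.014, 0.0, 0.0, 0.0, 0.0], [0.009, 0.0, 0.018, 0.0, 0.04, 0.0], [0.016, 0.0, 0.036, 0.0, 0.09, 0.0], [0.013, 0.0, 0.037, 0.0, 0.09, 0.0], [0.009, 0.0, 0.039, 0.0, 0.09, 0.0], [0.006, 0.0, 0.039, 0.0, 0.09, 0.0]]
[[0.003, 0.0, 0.04, 0.0, 0.09, 0.0], [-0.001, 0.0, 0.039, 0.0, 0.09, 0.0], [-0.005, 0.0, 0.04, 0.0, 0.09, 0.0], [-0.008, -0.001, 0.038, 0.0, 0.09, 0.0], [-0.006, 0.0, 0.019, 0.0, 0.04, 0.0], [0.0, 0.011, 0.0, 0.0, 0.0, 0.0], [0.0, 0.023, 0.0, 0.0, 0.0, 0.0], [0.0, 0.023, 0.0, 0.0, 0.0, 0.0], [0.0, 0.022, 0.0, 0.0, 0.0, 0.0], [0.0, 0.011, 0.0, 0.0, 0.0, 0.0]]
```

{"fn": "send_rows", "kwargs": {"targets": [[0.0,-0.013,0.0,0.0,0.0,0.0],[0.0,-0.027,0.001,0.0,0.0,0.0],[-0.001,-0.027,0.0,0.0,0.0,0.0],[0.0,-0.027,0.001,0.0,0.0,0.0],[0.0,-0.014,0.0,0.0,0.0,0.0],[0.009,0.0,0.018,0.0,0.04,0.0],[0.016,0.0,0.036,0.0,0.09,0.0],[0.013,0.0,0.037,0.0,0.09,0.0],[0.009,0.0,0.039,0.0,0.09,0.0],[0.006,0.0,0.039,0.0,0.09,0.0]]}}

```text
t: 17.5
ee_pos: [0.5709, 0.1541, 0.1188]
ee_rot: [-0.665, -0.24, 0.24, 0.665]
contact_force: [0.4, 0.8, -0.7]
opening: 0.031
```

{"fn": "send_rows", "kwargs": {"targets": [[0.003,0.0,0.04,0.0,0.09,0.0],[-0.001,0.0,0.039,0.0,0.09,0.0],[-0.005,0.0,0.04,0.0,0.09,0.0],[-0.008,-0.001,0.038,0.0,0.09,0.0],[-0.006,0.0,0.019,0.0,0.04,0.0],[0,0,0,0,0,0],[0,0,0,0,0,0],[0,0,0,0,0,0]]}}

```text
t: 18.3
ee_pos: [0.4671, 0.296, 0.1195]
ee_rot: [0.699, 0.105, -0.105, -0.699]
contact_force: [0.5, -0.3, -1.5]
opening: 0.031
```

```bash
python3 - <<'E'
from plan import *
plan([(.4676,.297,.03,16.8,.03)])
for n in("scene","top"):
    p,d=cams.camera(n);cv2.imwrite(f"pics/{n}6.png",p[:,:,::-1]);np.savez(f"{n}6.npz",p=p,d=d)
E
```

```text
now [0.4671 0.296  0.1195] yaw 17.0 ydir [ 0. -0. -1.] j6 1.84 j1 0.57 t 18.3
  wp [0.4678 0.2972 0.0295] 17.0 rows so far 4
[[0.0, 0.015, 0.0, 0.0, 0.0, 0.0], [0.0, 0.03, 0.0, 0.0, 0.0, 0.0], [0.001, 0.03, 0.001, 0.0, 0.0, 0.0], [0.0, 0.015, 0.0, 0.0, 0.0, 0.0]]
```

View pics/scene6.png

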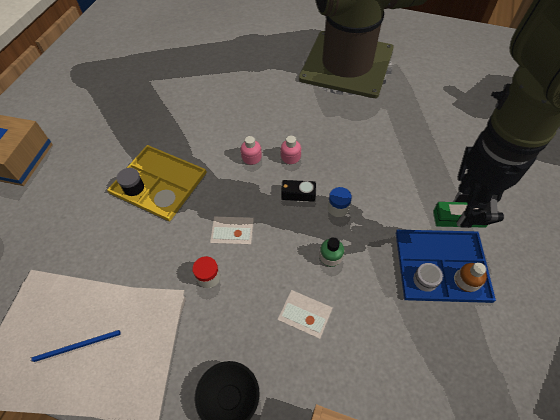

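The slide box is held level at (455,213), its long side parallel to the long cell. I'll lower it.

{"fn": "send_rows", "kwargs": {"targets": [[0.0,0.015,0.0,0.0,0.0,0.0],[0.0,0.03,0.0,0.0,0.0,0.0],[0.001,0.03,0.001,0.0,0.0,0.0],[0.0,0.015,0.0,0.0,0.0,0.0],[0,0.003,0,0,0,0],[0,0.004,0,0,0,0],[0,0.003,0,0,0,0],[0,0.001,0,0,0,0],[0,0.001,0,0,0,0],[0,0,0,0,0,0]]}}

```text
t: 19.4
ee_pos: [0.4676, 0.2982, 0.0178]
ee_rot: [-0.699, -0.105, 0.105, 0.699]
contact_force: [0.9, 1.0, -1.1]
opening: 0.031
```

{"fn": "send_rows", "kwargs": {"targets": [[0,0.001,0,0,0,0],[0,0.001,0,0,0,0],[0,0,0,0,0,0]]}}

```text
t: 19.7
ee_pos: [0.4675, 0.2982, 0.0161]
ee_rot: [-0.699, -0.105, 0.105, 0.699]
contact_force: [-0.6, 0.7, 4.9]
opening: 0.031
```

{"fn": "send_rows", "kwargs": {"targets": [[0,0,0,0,0,0],[0,0,0,0,0,0],[0,0,0,0,0,0],[0,-0.01,0,0,0,0],[0,-0.025,0,0,0,0],[0,-0.03,0,0,0,0],[0,-0.03,0,0,0,0],[0,-0.01,0,0,0,0],[0,0,0,0,0,0]], "hand": 0.55}}

```text
t: 20.6
ee_pos: [0.4686, 0.2989, 0.1224]
ee_rot: [-0.699, -0.106, 0.104, 0.7]
contact_force: [0.2, 0.8, 0.7]
opening: 0.0471
```

```bash
python3 - <<'E'
from plan import *
plan([(.4348,.005,.12,15.4,.045)])
E
```

```text
now [0.4686 0.2989 0.1224] yaw 17.1 ydir [ 0.004  0.002 -1.   ] j6 1.84 j1 0.57 t 20.6
  wp [0.435  0.0055 0.1195] 15.4 rows so far 8
[[-0.008, 0.0, -0.019, 0.0, 0.0, 0.0], [-0.017, 0.0, -0.039, 0.0, 0.01, 0.0], [-0.017, 0.001, -0.039, 0.0, 0.0, 0.0], [-0.017, 0.0, -0.039, 0.0, 0.0, 0.0], [-0.016, 0.0, -0.039, 0.0, 0.01, 0.0], [-0.016, 0.0, -0.039, 0.0, 0.0, 0.0], [-0.016, 0.0, -0.039, 0.0, 0.01, 0.0], [-0.008, 0.001, -0.019, 0.0, 0.0, 0.0]]
```

{"fn": "send_rows", "kwargs": {"targets": [[-0.008,0.0,-0.019,0.0,0.0,0.0],[-0.017,0.0,-0.039,0.0,0.01,0.0],[-0.017,0.001,-0.039,0.0,0.0,0.0],[-0.017,0.0,-0.039,0.0,0.0,0.0],[-0.016,0.0,-0.039,0.0,0.01,0.0],[-0.016,0.0,-0.039,0.0,0.0,0.0],[-0.016,0.0,-0.039,0.0,0.01,0.0],[-0.008,0.001,-0.019,0.0,0.0,0.0],[0,0,0,0,0,0],[0,0,0,0,0,0]], "hand": 0.66}}

```text
t: 21.6
ee_pos: [0.4328, 0.0046, 0.1173]
ee_rot: [-0.701, -0.093, 0.095, 0.701]
contact_force: [-0.2, 0.2, -0.2]
opening: 0.0565
```

```bash
python3 - <<'E'
from plan import *
plan([(.4348,.005,.009,15.4,.03)])
for n in("scene","top"):
    p,d=cams.camera(n);cv2.imwrite(f"pics/{n}7.png",p[:,:,::-1]);np.savez(f"{n}7.npz",p=p,d=d)
    W=cloud(n,d);m=(np.hypot(W[...,0]-.469,W[...,1]-.297)<.06)&(W[...,2]>.026)&(W[...,2]<.045)
    h=cv2.cvtColor(p,cv2.COLOR_RGB2HSV);m&=((W[...,:2]-[.504,.308])@[np.cos(.293),np.sin(.293)]<-.005)
    q=W[m];print(n,m.sum(),q.mean(0).round(4),np.percentile(q[:,2],[50,95]),cv2.minAreaRect(np.float32(q[:,:2]*1000)))
E
```

```text
now [0.4328 0.0046 0.1173] yaw 15.3 ydir [-0.002  0.001 -1.   ] j6 1.31 j1 0.01 t 21.6
  wp [0.4345 0.0052 0.0093] 15.3 rows so far 5
[[0.0, 0.014, 0.0, 0.0, 0.0, 0.0], [0.001, 0.027, 0.0, 0.0, 0.0, 0.0], [0.0, 0.027, 0.0, 0.0, 0.0, 0.0], [0.001, 0.027, 0.0, 0.0, 0.0, 0.0], [0.0, 0.013, 0.0, 0.0, 0.0, 0.0]]
scene 793 [0.4719 0.3007 0.0337] [0.03416848 0.03606174] ((469.5943603515625, 301.83038330078125), (33.4780158996582, 86.72111511230469), 17.8471622467041)
top 508 [0.4653 0.2987 0.0342] [0.03435472 0.03773183] ((465.60906982421875, 300.5535888671875), (32.693477630615234, 86.43720245361328), 16.861440658569336)
```

View pics/scene7.png

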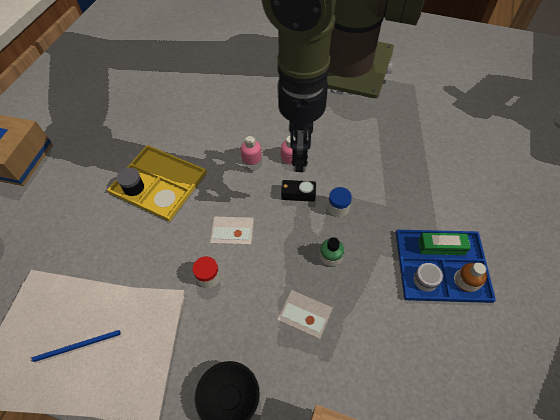

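The slide box lies flat in the blue tray's long cell at (444,243), on centre across and about 4 mm off along. The gripper is above the magnifier at (298,190), so I'll pick it up.

{"fn": "send_rows", "kwargs": {"targets": [[0.0,0.014,0.0,0.0,0.0,0.0],[0.001,0.027,0.0,0.0,0.0,0.0],[0.0,0.026,0.0,0.0,0.0,0.0],[0.001,0.026,0.0,0.0,0.0,0.0],[0.0,0.013,0.0,0.0,0.0,0.0],[0,0,0,0,0,0],[0,0,0,0,0,0]]}}

```text
t: 22.4
ee_pos: [0.4356, 0.006, 0.0123]
ee_rot: [-0.701, -0.095, 0.095, 0.701]
contact_force: [-1.0, -0.4, 0.5]
opening: 0.0562
```

{"fn": "send_rows", "kwargs": {"targets": [[0,0,0,0,0,0],[0,0,0,0,0,0],[0,0,0,0,0,0],[0,0,0,0,0,0],[0,0,0,0,0,0],[0,0,0,0,0,0]], "hand": 0, "newtons": 50}}

```text
t: 23.0
ee_pos: [0.4368, 0.0054, 0.0134]
ee_rot: [-0.701, -0.095, 0.094, 0.701]
contact_force: [0.2, 0.6, 6.7]
opening: 0.033
```

```bash
python3 - <<'E'
from plan import *
plan([(.4348,.005,.12,15.4,.03),(.4629,-.2817,.12,-8,.04)])
E
```

```text
now [0.4368 0.0054 0.0134] yaw 15.4 ydir [ 0.003  0.001 -1.   ] j6 1.31 j1 0.01 t 23.0
  wp [0.4346 0.0048 0.1204] 15.4 rows so far 5
  wp [ 0.4625 -0.2817  0.1203] -8.1 rows so far 14
[[0.0, -0.013, 0.0, 0.0, 0.0, 0.0], [-0.001, -0.027, 0.0, 0.0, 0.0, 0.0], [0.0, -0.027, 0.0, 0.0, 0.0, 0.0], [0.0, -0.026, 0.0, 0.0, 0.0, 0.0], [-0.001, -0.014, 0.0, 0.0, 0.0, 0.0], [-0.003, 0.0, -0.018, 0.0, 0.03, 0.0], [-0.005, 0.0, -0.035, 0.0, 0.05, 0.0], [-0.003, 0.0, -0.036, 0.0, 0.05, 0.0], [-0.002, 0.0, -0.036, 0.0, 0.05, 0.0], [0.001, 0.0, -0.036, 0.0, 0.05, 0.0]]
[[0.002, 0.0, -0.036, 0.0, 0.05, 0.0], [0.004, 0.0, -0.036, 0.0, 0.05, 0.0], [0.006, 0.0, -0.035, 0.0, 0.05, 0.0], [0.003, 0.0, -0.018, 0.0, 0.03, 0.0]]
```

{"fn": "send_rows", "kwargs": {"targets": [[0.0,-0.013,0.0,0.0,0.0,0.0],[-0.001,-0.027,0.0,0.0,0.0,0.0],[0.0,-0.027,0.0,0.0,0.0,0.0],[0.0,-0.026,0.0,0.0,0.0,0.0],[-0.001,-0.014,0.0,0.0,0.0,0.0],[-0.003,0.0,-0.018,0.0,0.03,0.0],[-0.005,0.0,-0.035,0.0,0.05,0.0],[-0.003,0.0,-0.036,0.0,0.05,0.0],[-0.002,0.0,-0.036,0.0,0.05,0.0],[0.001,0.0,-0.036,0.0,0.05,0.0]]}}

```text
t: 24.0
ee_pos: [0.4495, -0.1578, 0.1196]
ee_rot: [0.707, 0.013, -0.013, -0.707]
contact_force: [0.9, 0.1, -0.9]
opening: 0.0328
```

{"fn": "send_rows", "kwargs": {"targets": [[0.002,0.0,-0.036,0.0,0.05,0.0],[0.004,0.0,-0.036,0.0,0.05,0.0],[0.006,0.0,-0.035,0.0,0.05,0.0],[0.003,0.0,-0.018,0.0,0.03,0.0],[0,0,0,0,0,0],[0,0,0,0,0,0],[0,0,0,0,0,0]]}}

```text
t: 24.7
ee_pos: [0.4609, -0.2803, 0.1191]
ee_rot: [-0.705, 0.05, -0.049, 0.706]
contact_force: [-0.1, -0.7, -1.2]
opening: 0.0329
```

```bash
python3 - <<'E'
from plan import *
plan([(.4629,-.2817,.03,-8,.03)])
p,d=cams.camera("scene");cv2.imwrite(f"pics/s8.png",p[:,:,::-1])
E
```

```text
now [ 0.4609 -0.2803  0.1191] yaw -8.1 ydir [-0.001  0.001 -1.   ] j6 1.16 j1 -0.55 t 24.7
  wp [ 0.4627 -0.2815  0.0301] -8.1 rows so far 4
[[0.0, 0.015, 0.0, 0.0, 0.0, 0.0], [0.001, 0.03, -0.001, 0.0, 0.0, 0.0], [0.001, 0.029, 0.0, 0.0, 0.0, 0.0], [0.0, 0.015, 0.0, 0.0, 0.0, 0.0]]
```

View pics/s8.png

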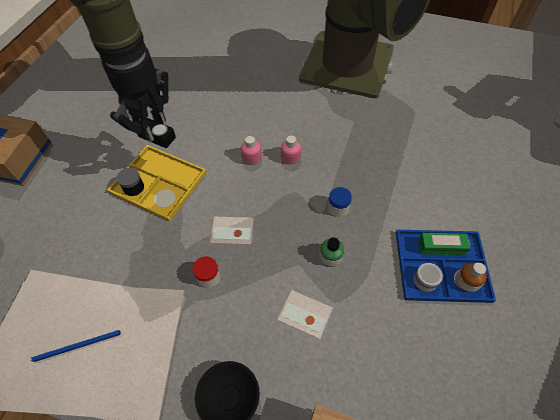

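The magnifier is held flat at (160,133), over the yellow tray's long cell. I'll lower it.

{"fn": "send_rows", "kwargs": {"targets": [[0.0,0.015,0.0,0.0,0.0,0.0],[0.001,0.03,-0.001,0.0,0.0,0.0],[0.001,0.029,0.0,0.0,0.0,0.0],[0.0,0.015,0.0,0.0,0.0,0.0],[0,0.003,0,0,0,0],[0,0.004,0,0,0,0],[0,0.002,0,0,0,0],[0,0.001,0,0,0,0],[0,0.001,0,0,0,0],[0,0,0,0,0,0]]}}

```text
t: 25.75
ee_pos: [0.4636, -0.2833, 0.0197]
ee_rot: [0.705, -0.05, 0.05, -0.705]
contact_force: [-0.9, 0.8, -0.9]
opening: 0.033
```

{"fn": "send_rows", "kwargs": {"targets": [[0,0.001,0,0,0,0],[0,0,0,0,0,0],[0,0,0,0,0,0]]}}

```text
t: 26.05
ee_pos: [0.4634, -0.2832, 0.0183]
ee_rot: [0.705, -0.05, 0.05, -0.705]
contact_force: [-0.4, -1.2, -0.9]
opening: 0.0327
```

{"fn": "send_rows", "kwargs": {"targets": [[0,0.001,0,0,0,0],[0,0.001,0,0,0,0],[0,0,0,0,0,0],[0,0,0,0,0,0]]}}

```text
t: 26.45
ee_pos: [0.4635, -0.2832, 0.0174]
ee_rot: [0.705, -0.05, 0.05, -0.705]
contact_force: [-2.8, 1.4, 9.6]
opening: 0.0328
```

{"fn": "send_rows", "kwargs": {"targets": [[0,0,0,0,0,0],[0,0,0,0,0,0],[0,0,0,0,0,0],[0,-0.01,0,0,0,0],[0,-0.025,0,0,0,0],[0,-0.03,0,0,0,0],[0,-0.03,0,0,0,0],[0,-0.01,0,0,0,0],[0,0,0,0,0,0]], "hand": 0.55}}

```text
t: 27.35
ee_pos: [0.4647, -0.284, 0.1233]
ee_rot: [0.706, -0.049, 0.052, -0.705]
contact_force: [0.8, -0.5, -0.5]
opening: 0.0469
```

```bash
python3 - <<'E'
from plan import *
plan([(.6636,-.096,.12,37,.045)])
E
```

```text
now [ 0.4647 -0.284   0.1233] yaw -8.1 ydir [ 0.004 -0.002 -1.   ] j6 1.16 j1 -0.55 t 27.35
  wp [ 0.6632 -0.0962  0.1196] 37.1 rows so far 8
[[0.012, 0.0, 0.015, 0.0, -0.06, 0.0], [0.026, 0.001, 0.029, 0.0, -0.11, 0.0], [0.029, 0.0, 0.026, 0.0, -0.11, 0.0], [0.032, 0.001, 0.023, 0.0, -0.11, 0.0], [0.034, 0.0, 0.019, 0.0, -0.12, 0.0], [0.037, 0.001, 0.015, 0.0, -0.11, 0.0], [0.037, 0.0, 0.011, 0.0, -0.11, 0.0], [0.019, 0.001, 0.003, 0.0, -0.06, 0.0]]
```

{"fn": "send_rows", "kwargs": {"targets": [[0.012,0.0,0.015,0.0,-0.06,0.0],[0.026,0.001,0.029,0.0,-0.11,0.0],[0.029,0.0,0.026,0.0,-0.11,0.0],[0.032,0.001,0.023,0.0,-0.11,0.0],[0.034,0.0,0.019,0.0,-0.12,0.0],[0.037,0.001,0.015,0.0,-0.11,0.0],[0.037,0.0,0.011,0.0,-0.11,0.0],[0.019,0.001,0.003,0.0,-0.06,0.0],[0,0,0,0,0,0],[0,0,0,0,0,0]], "hand": 0.78}}

```text
t: 28.35
ee_pos: [0.6605, -0.0951, 0.1153]
ee_rot: [-0.67, -0.224, 0.226, 0.671]
contact_force: [-0.4, -1.2, -0.8]
opening: 0.0662
```

```bash
python3 - <<'E'
from plan import *
plan([(.6636,-.096,.011,37,.03)])
for n in("scene","top"):
    p,d=cams.camera(n);cv2.imwrite(f"pics/{n}9.png",p[:,:,::-1]);np.savez(f"{n}9.npz",p=p,d=d)
    W=cloud(n,d);m=(np.hypot(W[...,0]-.463,W[...,1]+.282)<.05)&(W[...,2]>.024)&(W[...,2]<.045)
    q=W[m];print(n,m.sum(),q.mean(0).round(4),np.percentile(q[:,2],[50,95]),cv2.minAreaRect(np.float32(q[:,:2]*1000)))
E
```

```text
now [ 0.6605 -0.0951  0.1153] yaw 37.1 ydir [-0.004  0.    -1.   ] j6 0.78 j1 -0.14 t 28.35
  wp [ 0.6635 -0.0962  0.0113] 37.1 rows so far 5
[[0.0, 0.013, 0.0, 0.0, 0.0, 0.0], [0.001, 0.026, -0.001, 0.0, 0.0, 0.0], [0.0, 0.026, -0.001, 0.0, 0.0, 0.0], [0.001, 0.026, 0.0, 0.0, 0.0, 0.0], [0.0, 0.013, -0.001, 0.0, 0.0, 0.0]]<stdin>:6: RuntimeWarning: Mean of empty slice.
  ret = um.true_divide(
Traceback (most recent call last):
IndexError: index -1 is out of bounds for axis 0 with size 0
```

View pics/scene9.png

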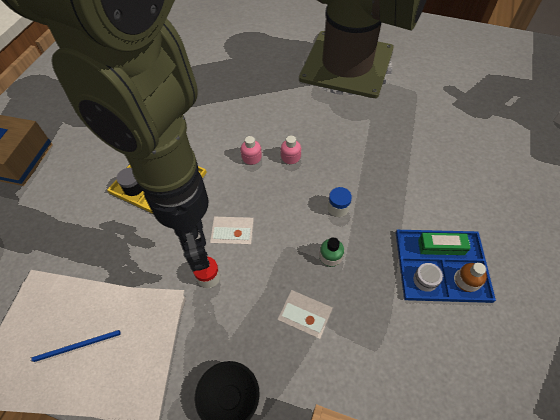

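The arm hides the magnifier, so I'll check it later. The gripper is above the red-lidded jar at (206,268), and I'll pick that up now.

{"fn": "send_rows", "kwargs": {"targets": [[0.0,0.013,0.0,0.0,0.0,0.0],[0.001,0.026,-0.001,0.0,0.0,0.0],[0.0,0.026,-0.001,0.0,0.0,0.0],[0.001,0.026,0.0,0.0,0.0,0.0],[0.0,0.013,-0.001,0.0,0.0,0.0],[0,0,0,0,0,0],[0,0,0,0,0,0]]}}

```text
t: 29.1
ee_pos: [0.6651, -0.0971, 0.0136]
ee_rot: [0.67, 0.225, -0.225, -0.67]
contact_force: [1.2, 0.3, 0.1]
opening: 0.0666
```

{"fn": "send_rows", "kwargs": {"targets": [[0,0,0,0,0,0],[0,0,0,0,0,0],[0,0,0,0,0,0],[0,0,0,0,0,0],[0,0,0,0,0,0],[0,0,0,0,0,0]], "hand": 0, "newtons": 40}}

```text
t: 29.7
ee_pos: [0.6667, -0.0968, 0.0152]
ee_rot: [0.671, 0.226, -0.224, -0.67]
contact_force: [-0.2, -1.1, 5.9]
opening: 0.0429
```

```bash
python3 - <<'E'
from plan import *
plan([(.6636,-.096,.12,37,.03),(.5335,-.254,.12,37,.04)])
E
```

```text
now [ 0.6667 -0.0968  0.0152] yaw 37.1 ydir [ 0.003 -0.001 -1.   ] j6 0.78 j1 -0.14 t 29.7
  wp [ 0.6635 -0.0963  0.1202] 37.1 rows so far 5
  wp [ 0.5332 -0.2539  0.1199] 37.1 rows so far 12
[[0.0, -0.013, 0.0, 0.0, 0.0, 0.0], [-0.001, -0.026, 0.001, 0.0, 0.0, 0.0], [0.0, -0.026, 0.0, 0.0, 0.0, 0.0], [-0.001, -0.027, 0.001, 0.0, 0.0, 0.0], [0.0, -0.013, 0.0, 0.0, 0.0, 0.0], [-0.017, 0.0, -0.004, 0.0, 0.0, 0.0], [-0.033, 0.0, -0.008, 0.0, 0.0, 0.0], [-0.033, 0.0, -0.008, 0.0, 0.0, 0.0], [-0.033, 0.0, -0.008, 0.0, 0.0, 0.0], [-0.033, 0.0, -0.007, 0.0, 0.0, 0.0]]
[[-0.033, 0.0, -0.008, 0.0, 0.0, 0.0], [-0.017, 0.0, -0.004, 0.0, 0.0, 0.0]]
```

{"fn": "send_rows", "kwargs": {"targets": [[0.0,-0.013,0.0,0.0,0.0,0.0],[-0.001,-0.026,0.001,0.0,0.0,0.0],[0.0,-0.026,0.0,0.0,0.0,0.0],[-0.001,-0.027,0.001,0.0,0.0,0.0],[0.0,-0.013,0.0,0.0,0.0,0.0],[-0.017,0.0,-0.004,0.0,0.0,0.0],[-0.033,0.0,-0.008,0.0,0.0,0.0],[-0.033,0.0,-0.008,0.0,0.0,0.0],[-0.033,0.0,-0.008,0.0,0.0,0.0],[-0.033,0.0,-0.007,0.0,0.0,0.0]]}}

```text
t: 30.7
ee_pos: [0.5618, -0.2151, 0.1166]
ee_rot: [-0.67, -0.224, 0.226, 0.671]
contact_force: [1.1, 0.6, -1.2]
opening: 0.0428
```

{"fn": "send_rows", "kwargs": {"targets": [[-0.033,0.0,-0.008,0.0,0.0,0.0],[-0.017,0.0,-0.004,0.0,0.0,0.0],[0,0,0,0,0,0],[0,0,0,0,0,0],[0,0,0,0,0,0]]}}

```text
t: 31.2
ee_pos: [0.5327, -0.2529, 0.118]
ee_rot: [-0.67, -0.226, 0.225, 0.67]
contact_force: [-0.2, 0.1, 0.3]
opening: 0.043
```

```bash
python3 - <<'E'
from plan import *
plan([(.5335,-.254,.03,37,.03)])
p,d=cams.camera("scene");cv2.imwrite(f"pics/s10.png",p[:,:,::-1])
W=cloud("scene",d);m=(np.hypot(W[...,0]-.463,W[...,1]+.282)<.05)&(W[...,2]>.024)&(W[...,2]<.045)
q=W[m];print(m.sum(),q.mean(0) if m.sum() else 0)
E
```

```text
now [ 0.5327 -0.2529  0.118 ] yaw 37.2 ydir [ 0.     0.001 -1.   ] j6 0.48 j1 -0.44 t 31.2
  wp [ 0.5333 -0.2537  0.03  ] 37.2 rows so far 4
[[0.0, 0.015, 0.0, 0.0, 0.0, 0.0], [0.0, 0.029, -0.001, 0.0, 0.0, 0.0], [0.0, 0.029, 0.0, 0.0, 0.0, 0.0], [0.0, 0.015, 0.0, 0.0, 0.0, 0.0]]
266 [ 0.46801368 -0.26540195  0.03137342]
```

View pics/s10.png

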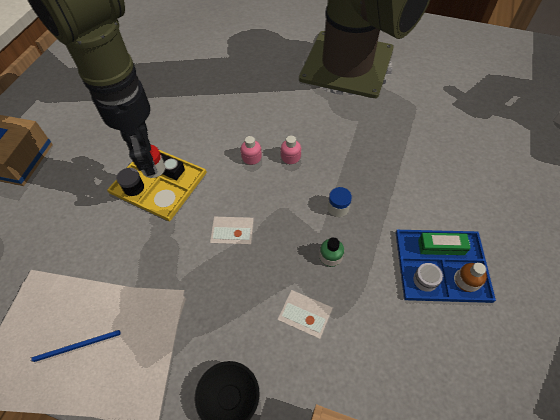

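The red-lidded jar is held upright at (150,158), and the magnifier lies in the long cell at (174,169). I'll lower the jar.

{"fn": "send_rows", "kwargs": {"targets": [[0.0,0.015,0.0,0.0,0.0,0.0],[0.0,0.029,-0.001,0.0,0.0,0.0],[0.0,0.029,0.0,0.0,0.0,0.0],[0.0,0.013,0.0,0.0,0.0,0.0],[0,0.004,0,0,0,0],[0,0.004,0,0,0,0],[0,0.001,0,0,0,0],[0,0.001,0,0,0,0],[0,0,0,0,0,0],[0,0,0,0,0,0]]}}

```text
t: 32.25
ee_pos: [0.5331, -0.2548, 0.023]
ee_rot: [0.671, 0.225, -0.225, -0.67]
contact_force: [-0.4, -0.7, 0.3]
opening: 0.0429
```

{"fn": "send_rows", "kwargs": {"targets": [[0,0.001,0,0,0,0],[0,0.001,0,0,0,0],[0,0,0,0,0,0]]}}

```text
t: 32.55
ee_pos: [0.5325, -0.2545, 0.0202]
ee_rot: [-0.67, -0.225, 0.225, 0.67]
contact_force: [0.2, 0.6, -1.2]
opening: 0.0429
```

{"fn": "send_rows", "kwargs": {"targets": [[0,0.001,0,0,0,0],[0,0.001,0,0,0,0],[0,0,0,0,0,0],[0,0,0,0,0,0]]}}

```text
t: 32.95
ee_pos: [0.5328, -0.2545, 0.0192]
ee_rot: [0.67, 0.225, -0.225, -0.67]
contact_force: [-1.5, 0.8, 5.5]
opening: 0.0431
```

Contact is at the expected height, so I'll release, rise and back away towards the robot for a clear view.

{"fn": "send_rows", "kwargs": {"targets": [[0,0,0,0,0,0],[0,0,0,0,0,0],[0,0,0,0,0,0],[0,-0.01,0,0,0,0],[0,-0.025,0,0,0,0],[0,-0.03,0,0,0,0],[0,-0.03,0,0,0,0],[0,-0.03,0,0,0,0],[0,-0.02,0,0,0,0],[0,0,0,0,0,0]], "hand": 0.66}}

```text
t: 33.95
ee_pos: [0.535, -0.2556, 0.1675]
ee_rot: [0.672, 0.227, -0.223, -0.668]
contact_force: [0.5, -0.3, -0.5]
opening: 0.0567
```

```bash
python3 - <<'E'
from plan import *
plan([(.31,-.10,.2,10,.045)])
E
```

```text
now [ 0.535  -0.2556  0.1675] yaw 37.1 ydir [ 0.007 -0.003 -1.   ] j6 0.48 j1 -0.45 t 33.95
  wp [ 0.31   -0.0998  0.2005] 10.2 rows so far 8
[[-0.006, -0.002, 0.019, 0.0, 0.03, 0.0], [-0.013, -0.005, 0.036, 0.0, 0.07, 0.0], [-0.016, -0.005, 0.036, 0.0, 0.07, 0.0], [-0.019, -0.005, 0.034, 0.0, 0.07, 0.0], [-0.02, -0.005, 0.034, 0.0, 0.06, 0.0], [-0.023, -0.005, 0.031, 0.0, 0.07, 0.0], [-0.025, -0.005, 0.031, 0.0, 0.07, 0.0], [-0.013, -0.003, 0.014, 0.0, 0.03, 0.0]]
```

{"fn": "send_rows", "kwargs": {"targets": [[-0.006,-0.002,0.019,0.0,0.03,0.0],[-0.013,-0.005,0.036,0.0,0.07,0.0],[-0.016,-0.005,0.036,0.0,0.07,0.0],[-0.019,-0.005,0.034,0.0,0.07,0.0],[-0.02,-0.005,0.034,0.0,0.06,0.0],[-0.023,-0.005,0.031,0.0,0.07,0.0],[-0.025,-0.005,0.031,0.0,0.07,0.0],[-0.013,-0.003,0.014,0.0,0.03,0.0],[0,0,0,0,0,0],[0,0,0,0,0,0]]}}

```text
t: 34.95
ee_pos: [0.3082, -0.0989, 0.1982]
ee_rot: [0.705, 0.064, -0.063, -0.704]
contact_force: [0.5, -1.0, -0.2]
opening: 0.0562
```

```bash
python3 - <<'E'
from plan import *
T={'blue':(np.array([.504,.308]),np.radians(16.8)),'yellow':(np.array([.5005,-.287]),np.radians(-8.))}
items=[('amber','blue',.5207,.353,.055,.08),('tin','blue',.5428,.28,.028,.045),('slide','blue',.4676,.3,.028,.045),('red','yellow',.5335,-.254,.042,.06),('mag','yellow',.463,-.283,.026,.042),('canister','yellow',.5306,-.329,.038,.055),('green',None,.552,.1065,.053,.08),('bluejar',None,.4415,.092,.04,.06)]
for n in("scene","top"):
    p,d=cams.camera(n);cv2.imwrite(f"pics/{n}11.png",p[:,:,::-1]);np.savez(f"{n}11.npz",p=p,d=d)
    off=np.array([-.00215,-.0009])*(1 if n=="scene" else -1)
    W=cloud(n,d)
    for nm,tr,x,y,a,b in items:
        m=(np.hypot(W[...,0]-x,W[...,1]-y)<(.03 if nm not in('slide','mag') else .045))&(W[...,2]>a)&(W[...,2]<b)
        if nm in('slide','mag'): 
            c,t=T[tr];m&=((W[...,:2]-c)@[np.cos(t),np.sin(t)]<-.008)
        q=W[m]
        if len(q)<10: print(n,nm,'hidden');continue
        xy=q[:,:2].mean(0)+off;s=''
        if tr:
            c,t=T[tr];s=np.round(np.array([[np.cos(t),np.sin(t)],[-np.sin(t),np.cos(t)]])@(xy-c)*1000,1)
        print(n,nm,len(q),xy.round(4),'ztop',np.percentile(q[:,2],90).round(4),'local',s)
E
```

```text
scene amber 149 [0.5242 0.3519] ztop 0.0655 local [32.  36.2]
scene tin 477 [0.5457 0.2814] ztop 0.036 local [ 32.2 -37.5]
scene slide 768 [0.4694 0.2999] ztop 0.0357 local [-35.5   2.3]
scene red 346 [ 0.5334 -0.2507] ztop 0.0499 local [27.6 40.5]
scene mag 444 [ 0.4662 -0.2805] ztop 0.0336 local [-34.8   1.7]
scene canister 343 [ 0.5312 -0.3281] ztop 0.0454 local [ 36.1 -36.4]
scene green 114 [0.5531 0.1063] ztop 0.0616 local 
scene bluejar 346 [0.4422 0.0918] ztop 0.0463 local 
top amber 79 [0.5224 0.3523] ztop 0.0664 local [30.4 37. ]
top tin 268 [0.5441 0.281 ] ztop 0.0367 local [ 30.6 -37.4]
top slide 498 [0.4678 0.2997] ztop 0.0371 local [-37.    2.5]
top red 277 [ 0.5322 -0.2514] ztop 0.0513 local [26.4 39.7]
top mag 433 [ 0.4644 -0.2815] ztop 0.035 local [-36.5   0.4]
top canister 302 [ 0.5302 -0.3282] ztop 0.0467 local [ 35.2 -36.6]
top green 67 [0.5516 0.1066] ztop 0.0626 local 
top bluejar 276 [0.441 0.092] ztop 0.0476 local
```

View pics/scene11.png

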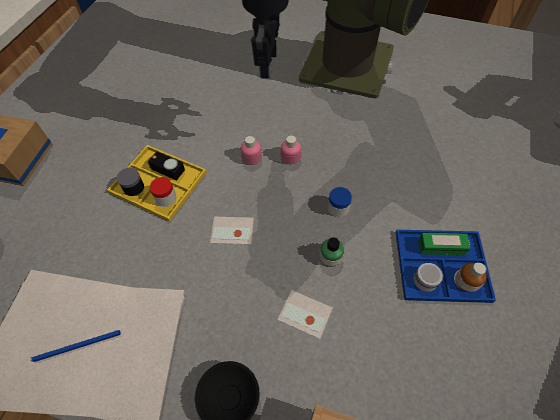

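View pics/top11.png

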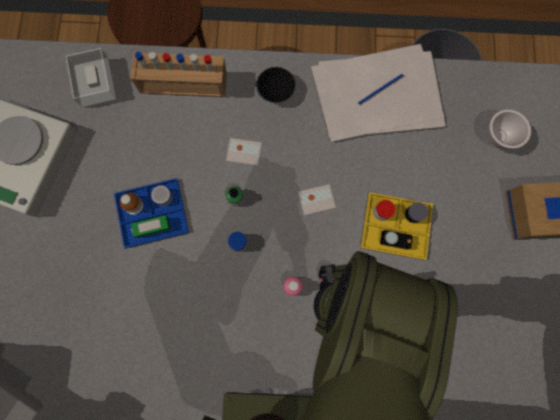

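Both views show everything in its cell. Blue tray (scene view): bottle (473,276), tin (428,276), slide box (444,243). Yellow tray: jar (162,190), canister (130,180), magnifier (167,164). The green bottle and blue-lidded jar have not moved. I'll hand the job in.

```bash
python3 -c "
from station import ticket;print(ticket.finish_job())"
```

```text
the job is handed in; nothing more can be done
None
```

Both kits are made up, and I handed the job in at about 35 s of the 106 s allowed. The hand-in gave no verdict.

- **Blue tray:** the brown bottle is in the dot cell, the silver tin in the plain square cell, and the green slide box flat in the long cell.
- **Yellow tray:** the red-lidded jar is in the dot cell and the black magnifier flat in the long cell.
- **Setting down:** I lowered each thing until the wrist felt floor contact (5–10 N) before letting go, and nothing was dropped.

**Last checks, from both cameras:**
- **Position:** everything I placed lies within about 4 mm of its cell centre across and along.
- **Height:** the tops stand 4–6 mm above the heights on the work surface, which fits the 4 mm tray floor.
- **Upright and flat:** I judged this from the pictures and did not measure any angles.
- **Left alone:** the canister, green bottle and blue-lidded jar had moved by no more than about 1 mm. The canister sits about 7 mm off its cell centre, as it did at the start.

**Disagreement:** the two cameras' raw positions differed by about 4 mm in x and 2 mm in y. I used the midpoint, and about 1–2 mm of difference remained in the last check. The first check of the magnifier failed because the arm hid it; it was visible in the final views.

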